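Clip the template plate to the assembly stand

TASK

Take the grey template plate out of its wooden slot and stand it on the ledge of the leaning stand, flat against the board and centred sideways, and let go of it. Then squeeze the spring clip open, take it off its rail and push it, in line with the slope, over the top edge of one of the board's two ears until its throat sits on the edge, so that its jaws close on board and plate together. Leave the tape roll, screwdriver and cup where they are.

Things in the scene. Friction and masses are not known exactly. Their poses are not given: they have to be found in the camera images.
- plate_center (a point): Centre of the loose grey template plate, 160 mm wide (its y), 120 mm high (its z, up as it stands), 8 mm thick (its x), 0.14 to 0.28 kg; both faces look alike (black round sockets, in look only: treat the faces as flat). It starts upright in the slot of the wooden rack.
- rack: Fixed wooden rack, 90 x 170 mm, origin at the centre of its underside, z up. Its slot runs along its y, 11 mm wide, floor at 12 mm, walls up to 46 mm; the plate rises to 132 mm.
- board: Fixed aluminium board of the stand, 170 mm wide (y), 6 mm thick (x from -6 to 0), leaning 0.5 rad from vertical, top towards the robot, face looking up and away from the robot. Origin mid lower edge, on the face and on the ledge's top, 35 mm above the bench: x out of the face, y along the ledge, z up the slope. A seated plate has its centre at about x 4, y 0, z 60 mm.
- board_top (a point): Point on the board's face plane at z = 120 mm, y = 0, level with the ears' tops; axes as the board's. The board's middle (y within 38 mm) is only 60 mm high, a gap for a finger behind the plate; the ears on either side (38 to 85 mm from the middle) are 120 mm high, as is a seated plate. The ledge is 18 mm deep; its lip, x 14 to 18 mm, is 8 mm high.
- rail: Fixed clip rail, origin at the centre of its underside, z up: an upright flat bar 14 mm thick (x), 170 mm long (y), from 60 to 110 mm above the bench, on a 90 x 170 mm foot.
- clip_pivot (a point): Pivot (axis along y) of the loose steel spring clip: 26 mm wide (y; pin 34), 132 mm long, 0.1 to 0.17 kg. Axes are those of its -x half and, at joint 0, of the whole clip: x across the jaws, jaws to -z (pads 16 mm high, ending 56 mm below the pivot), handles to +z (ending 75 mm above it). It starts astride the rail, gripping it.
- clip_throat (a point): Underside of the clip's throat bar, 10 mm below the pivot: it meets the edge when the clip is fully on. Axes as clip_pivot. Handles form a V: outside width 50 mm above the pivot about 50 mm at joint 0, 32 mm (parallel) at the open stop; at the top 60 mm. Pinching them there along x with 10 N, rising to 14 N at the stop, opens the jaws; both halves swing equally.
- clip_jaw (a joint): Opening of the clip, rad: 0 = jaw pads parallel, 14 mm apart (as on the rail, or on board plus plate, 6 + 8 mm); -0.29 = shut; 0.36 = fully open, about 31 mm. A spring drives it shut (0.5 N m at 0, 0.68 N m at the stop). The handles follow the fingers as they are let out, so fingers that draw back as they open drag the clip off the edge by several mm unless it is pressed home meanwhile.
- tape: Loose roll of white tape, 84 mm across, 22 mm high, lying flat; origin under its centre. Bystander.
- driver: Loose screwdriver lying on the bench, about 200 mm long. Bystander.
- cup: Loose grey cup, 72 mm across, 70 mm high; origin under its centre. Bystander.
Things that resemble listed ones, but are neither listed nor needed, are in the scene too. Leave any yellow look-alike of the rail alone.

How it is judged:
On the way, in this order (a step that is already met when the one before it is completed fails the run):
1. the plate stands on the stand's ledge against the board, released (x of plate_center in the frame of board between -0.002 and 0.011 m and y of plate_center in the frame of board between -0.02 and 0.02 m and z of plate_center in the frame of board between 0.055 and 0.066 m and angle between the z axis of plate_center and the z axis of board, either way round below 0.12 rad and angle between the x axis of plate_center and the x axis of board, either way round below 0.15 rad and contact force between the fingers and plate below 0.2 N), for 0.2 s.
2. the clip is off the rail with its jaws held open (value of joint clip_jaw above 0.1 rad and distance between clip_pivot and rail above 0.17 m), for 0.1 s.
At the end, for the whole second after the job is handed in: In board axes: plate centre x -2 to 11, y within 20, z 55 to 66 mm, in line within 0.12 rad (faces 0.15); clip presses over 3 N on plate and on board, jaw -0.1 to 0.12, in line with the slope within 0.2 rad, throat at z 115 to 127 mm; both at rest (x of plate_center in the frame of board between -0.002 and 0.011 m and y of plate_center in the frame of board between -0.02 and 0.02 m and z of plate_center in the frame of board between 0.055 and 0.066 m and angle between the z axis of plate_center and the z axis of board, either way round below 0.12 rad and angle between the x axis of plate_center and the x axis of board, either way round below 0.15 rad and contact force between clip and plate above 3 N and contact force between clip and board above 3 N and z of clip_throat in the frame of board between 0.115 and 0.127 m and angle between the z axis of clip_pivot and the z axis of board, either way round below 0.2 rad and value of joint clip_jaw between -0.1 and 0.12 rad and linear speed of each of clip, plate below 0.02 m/s); the robot touches nothing.
It fails at once if a bystander (tape roll) is moved by more than 30 mm (distance of tape from where it was at the start of the episode above 0.03 m).
It fails at once if a bystander (screwdriver) is moved by more than 30 mm (distance of driver from where it was at the start of the episode above 0.03 m).
It fails at once if a bystander (cup) is moved by more than 30 mm (distance of cup from where it was at the start of the episode above 0.03 m).
It also fails if it takes over 64 s, if anything falls off the work surface, if the arm or the gripper's body presses on something with over 40 N, if the wrist force passes 120 N, or if a joint passes its speed limit or range.

ROBOT

A 6-joint arm with a two-finger parallel gripper is mounted at the origin on the work surface. World frame = base frame: x ahead of the robot, y to its left, z up, the work surface at z = 0. Lengths are in m, angles in rad, forces in N, time in s.
With the tool pointing down it reaches from about 0.375 to 0.975 m from the base axis. Payload 3.8 kg.
Tool frame: the origin (TCP) lies on the centre line of the jaws, within the pads' length; the fingertips stand 14 mm ahead of it and the grasp point (between the pads) lies 5 mm behind it; x points along the fingers, y is the direction in which the jaws open and shut, and the axes are right-handed (so a half turn about x gives the same grasp; the last joint's range is limited). The gripper opens to 85 mm and grips with 20 to 120 N. Pads are 22 mm wide; open, the fingers measure 114 mm over their backs; the gripper's body (76 mm by 85 mm) begins 54 mm behind the grasp point. The pads swing forward as they close: fully open they stand 13 mm farther back than shut.
Start: joints at [-1.312, 0.264, 1.604, -0, 1.274, -0.037], TCP at [0.197, -0.646, 0.245] pointing down, gripper open.
Joint ranges: [-2.63, 2.63], [-0.94, 2.18], [0.31, 2.57], [-1.31, 4.45], [0, 2.66], [-2.55, 2.55]. Speed limits (rad/s): [2.57, 2.57, 3.14, 3.14, 3.14, 3.14].

INTERFACE

Orientations are given as a rotation vector (axis times angle).
In Python, from workcell import bot gives the robot as it stands.
- The arm moves only by the shell command python3 -m creep 'ROWS' [FORCE]. ROWS is JSON, a list of rows, each an object with "grip": the finger opening in cm, from 0 to 8.54; "dp": the shift along the tool's x, y, z in cm, a list of three; "rotation": the turn, a rotation vector about the tool's x, y, z in rad, a list of three. A call has 1 to 5 rows; each row is the pose to reach, as a shift and turn from the pose commanded when the call began, along the tool's axes at that moment; what a row does not reach only later rows make up. A row lasts 1/12 s, in which the tool goes at most 41.7 mm and 7.16 degrees, less where a joint would pass 70% of its speed; a pose out of reach is approached as far as the arm can. A call with a gripper value outside its range is refused whole. The fingers move at their own pace and stop on an object; FORCE is the grip in N (left out, the last holds). Time passes only in rows, so rows that repeat a pose let the fingers close. It gives the time, the measured TCP pose, the force and the opening at its end, in the units of the state.
- bot.read_state(): the state, without advancing time (a new reading comes with each control period).
- bot.read_camera(name): name is "scene" or "top" or "wrist"; returns (picture, depth): 420x560x3 uint8, red, green, blue; 420x560 float32, m along the optical axis (not along the pixel's ray), 0 where there is no reading.
- bot.get_calibration(name): a dict with "fx", "fy", "cx", "cy" (pixels), "rvec" (rotation vector, rad) and "tvec" (3), from world to camera coordinates, as OpenCV has them. Camera axes: x right, y down, z forward; pixel columns grow to the right and rows downward; lengths in m; the calibration is good to about 2 mm. A picture is of the moment at which its call begins: read the wrist's pose just before it. get_calibration takes no time and is no camera call; for the wrist camera it gives the pose at the moment of the call.
- bot.finish_job(): hands the job in, once; it reports no verdict.
The state is a dict: "time": time; "q": joint angles; "joint_vel": joint speeds; "joint_torque": joint torques, N m; "tool_pos": TCP position; "tcp_rot": TCP orientation; "wrist_force": force on the tool from outside, world axes, zero at the start; "torque": the same for the moment, N m; "width": opening from 0.0 (shut) to 1.0 (fully open).
Only numpy, scipy, OpenCV 4.12 (cv2) and the standard library are available. Lean on these libraries where they do the work, as an engineer would, in place of code of your own. Each camera call takes 0.05 s, during which the arm holds its last target.

## Working session

There is one attempt and no reset: what is moved stays moved. The work goes in short steps, Python scripts to look and compute and a shell command to move; the robot and the scene stay as the last step left them, time stands still between calls to the robot, and variables do not carry over. Pictures are saved under pics/ and viewed, and the job is handed in when it is done.

```bash
ls; mkdir -p pics; python3 - <<'E'
from workcell import bot
import cv2,numpy as np
s=bot.read_state();print(s)
for n in ("scene","top","wrist"):
    p,d=bot.read_camera(n);cv2.imwrite(f"pics/{n}0.png",p[:,:,::-1]);np.save(f"{n}0.npy",d);
    c=bot.get_calibration(n);print(n,c)
    np.savez(f"{n}0.npz",p=p,d=d,**c)
E
```

```text
pics
{'time': 0.0, 'q': array([-1.31187371e+00,  2.64778948e-01,  1.60536541e+00, -1.05296612e-05,
        1.27369483e+00, -3.69219996e-02]), 'joint_vel': array([-1.53146407e-03, -3.96414218e-04,  1.07724525e-03,  2.80979252e-04,
       -1.36377465e-03, -6.53834438e-05]), 'joint_torque': array([ 7.65437799e-04, -5.15109622e+01, -3.67317867e+01,  5.42962795e-06,
        1.29758994e-02, -3.00544230e-06]), 'tool_pos': array([ 0.19659783, -0.64501004,  0.24394924]), 'tcp_rot': array([ 2.06304501,  0.309787  , -2.06358501]), 'wrist_force': array([-0.13918119, -0.28394336, -0.21309256]), 'torque': array([-0.01586929, -0.05100744, -0.0086604 ]), 'width': 0.9991408718877762}
scene {'fx': 419.1270475780617, 'fy': 419.1270475780617, 'cx': 276.8982503769684, 'cy': 211.884408885378, 'rvec': array([ 1.19915912,  2.45753324, -0.81059171]), 'tvec': array([ 0.27717602, -0.2833774 ,  1.39473685])}
top {'fx': 529.4097261029834, 'fy': 529.4097261029834, 'cx': 278.73881411332457, 'cy': 208.4125284921266, 'rvec': array([ 2.17586044, -2.18724829,  0.11225745]), 'tvec': array([0.02025421, 0.49976554, 1.53687575])}
wrist {'fx': 337.42518564917395, 'fy': 337.42518564917395, 'cx': 279.2712142992024, 'cy': 208.54990627360155, 'rvec': array([-2.33545583,  1.72681858,  0.24967102]), 'tvec': array([-0.67450444, -0.03757034,  0.37896052])}
```

View pics/scene0.png

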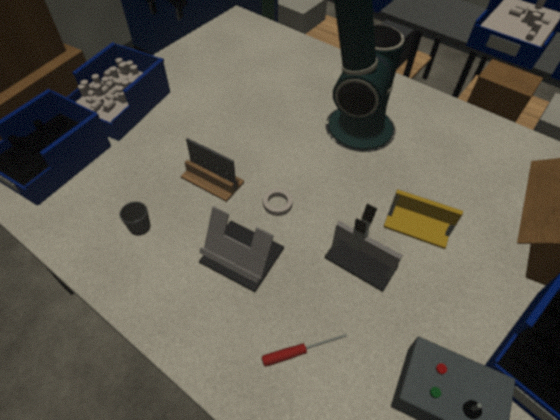

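View pics/top0.png

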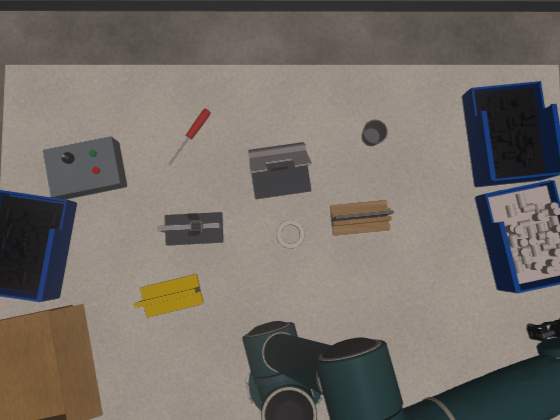

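View pics/wrist0.png

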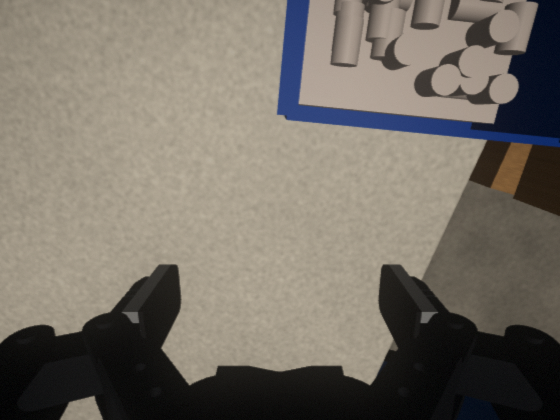

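Scene view: plate in the wooden rack at (212,165), grey stand at (240,245), grey rail with the black clip at (365,245), and a yellow look-alike rail at (425,217). Top view: rack (362,215), stand (280,170), rail with clip (193,228), yellow rail (170,296), tape (290,234), cup (374,132), driver (190,135). Candidates for the rail are grey (193,228) and yellow (170,296), so I choose the grey one. The only thing that could be the plate is the one in the wooden rack. I'll check both in crops.

```bash
cat > h.py <<'E'
import numpy as np,cv2
from scipy.spatial.transform import Rotation as R
def load(n):
    z=np.load(n);return z
def cloud(z):
    d=z['d'];v,u=np.mgrid[:d.shape[0],:d.shape[1]]
    Rm=cv2.Rodrigues(z['rvec'])[0]
    P=np.stack([(u-z['cx'])/z['fx']*d,(v-z['cy'])/z['fy']*d,d],-1)-z['tvec']
    W=P@Rm; W[d<=0]=np.nan
    return W
def snap(n,name):
    from workcell import bot
    c=bot.get_calibration(n);p,d=bot.read_camera(n)
    np.savez(name+'.npz',p=p,d=d,**c);cv2.imwrite('pics/'+name+'.png',p[:,:,::-1])
    return load(name+'.npz')
def ray(z,u,v,h):
    Rm=cv2.Rodrigues(z['rvec'])[0];o=-Rm.T@z['tvec'];r=Rm.T@np.array([(u-z['cx'])/z['fx'],(v-z['cy'])/z['fy'],1])
    return o+r*(h-o[2])/r[2]
def proj(z,P):
    return cv2.projectPoints(np.atleast_2d(np.array(P,float)),z['rvec'],z['tvec'],np.array([[z['fx'],0,z['cx']],[0,z['fy'],z['cy']],[0,0,1.]]),None)[0][:,0]
E
python3 - <<'E'
from h import *
t=load('top0.npz');s=load('scene0.npz')
W=cloud(t);
for nm,(u,v) in dict(bench=(330,280),tape=(278,234),plate=(362,214),stand=(280,185),rail=(175,228),rackside=(350,228)).items(): print(nm,W[v,u])
im=cv2.cvtColor(np.hstack([t['p'][130:260,140:280],t['p'][130:260,260:400]]),cv2.COLOR_RGB2BGR)
cv2.imwrite('pics/ctop.png',cv2.resize(im,None,fx=2.8,fy=2.8,interpolation=cv2.INTER_CUBIC)[:600])
a=s['p'][120:300,170:440];cv2.imwrite('pics/cscene.png',cv2.resize(a[:,:,::-1],None,fx=2.9,fy=2.9,interpolation=cv2.INTER_CUBIC))
Ws=cloud(s);print(np.nanstd(W[270:290,320:340,2]),np.nanstd(Ws[320:340,180:200,2]),np.nanmean(Ws[320:340,180:200,2]))
E
```

```text
bench [ 0.28857165 -0.13337643 -0.0041963 ]
tape [0.42453795 0.0202485  0.0223791 ]
plate [ 0.47348034 -0.2088143   0.1329494 ]
stand [0.56957563 0.01348731 0.02075019]
rail [nan nan nan]
rackside [ 0.44143293 -0.19262697  0.01524827]
0.003499049267753272 0.001722444512351944 0.0008294442500118432
```

View pics/ctop.png

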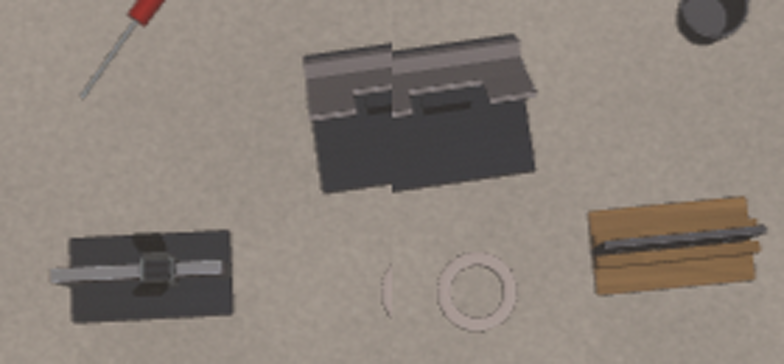

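View pics/cscene.png

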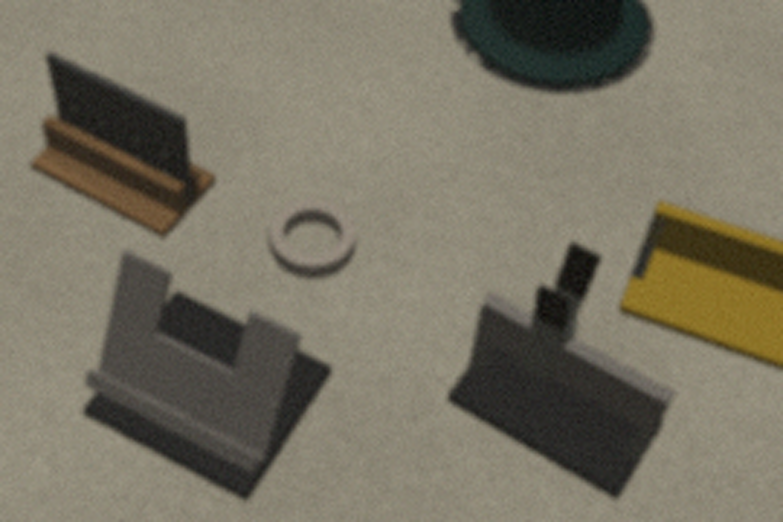

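The crops confirm the grey plate in the wooden rack, and a dark clip astride the grey rail. Next are the coarse poses.

```bash
python3 - <<'E'
from h import *
t=load('top0.npz');s=load('scene0.npz')
Rm=cv2.Rodrigues(load('wrist0.npz')['rvec'])[0];w=load('wrist0.npz')
o=-Rm.T@w['tvec'];T=R.from_rotvec([2.06304501,0.309787,-2.06358501]).as_matrix();p=np.array([0.19659783,-0.64501004,0.24394924])
print('tool axes cols\n',T.round(3),'\ncam in tool',T.T@(o-p),'\ncam axes in tool',(T.T@Rm.T).round(3))
def rect(P):
    r=cv2.minAreaRect(P[:,:2].astype(np.float32)*1000);return [np.round(x,1) for x in r]
for n,z in (('top',t),('scene',s)):
    W=cloud(z).reshape(-1,3)
    reg=lambda c,r,lo,hi:W[(np.hypot(W[:,0]-c[0],W[:,1]-c[1])<r)&(W[:,2]>lo)&(W[:,2]<hi)]
    for nm,c,r,lo,hi in (('plate',(.46,-.2),.12,.11,.15),('rackwall',(.46,-.2),.12,.035,.055),('rackall',(.46,-.2),.13,.01,.2),('railtop',(.44,.24),.12,.09,.12),('rail',(.44,.24),.13,.01,.2),('cliphand',(.44,.24),.12,.14,.25),('stand',(.58,.02),.14,.01,.2),('ears',(.58,.02),.14,.12,.16),('tape',(.42,.0),.07,.01,.04)):
        P=reg(c,r,lo,hi)
        if len(P)>5: print(n,nm,len(P),rect(P),'med z',np.median(P[:,2]).round(4),'zmax',np.percentile(P[:,2],98).round(4))
E
```

```text
tool axes cols
 [[-0.001  0.292 -0.957]
 [ 0.002 -0.957 -0.292]
 [-1.    -0.002 -0.   ]] 
cam in tool [-0.12866318  0.0007683  -0.07086478] 
cam axes in tool [[ 0.    -0.28   0.96 ]
 [ 1.     0.001  0.   ]
 [-0.001  0.96   0.28 ]]
top plate 194 [array([ 472.8, -213.8]), array([  8.3, 158.8]), np.float64(5.1)] med z 0.1314 zmax 0.1385
top rackwall 434 [array([ 473.1, -220.6]), array([ 35.4, 170.3]), np.float64(5.2)] med z 0.046 zmax 0.0526
top rackall 1453 [array([ 445.1, -217.5]), array([220. , 213.5]), np.float64(89.7)] med z 0.0254 zmax 0.135
top railtop 300 [array([445.5, 269.2]), array([168.6,  28.5]), np.float64(88.4)] med z 0.1104 zmax 0.1188
top rail 1473 [array([445.9, 242.2]), array([230.9, 184.5]), np.float64(63.9)] med z 0.0161 zmax 0.1927
top cliphand 131 [array([444.5, 246.5]), array([58.5, 24.8]), np.float64(3.1)] med z 0.1831 zmax 0.1967
top stand 2443 [array([567.3,   6.8]), array([247.3, 181.1]), np.float64(8.1)] med z 0.0268 zmax 0.1381
top ears 156 [array([606.7,  14.1]), array([ 16.4, 169.6]), np.float64(8.4)] med z 0.1356 zmax 0.1442
top tape 367 [array([425.4, -
[... 325 characters left out ...]
3.8]), array([ 91. , 174.6]), np.float64(6.4)] med z 0.0487 zmax 0.1335
scene railtop 652 [array([449.4, 267.2]), array([ 26.8, 170. ]), np.float64(5.1)] med z 0.108 zmax 0.1171
scene rail 3069 [array([402.8, 265. ]), array([181.6, 170.6]), np.float64(2.3)] med z 0.0628 zmax 0.1915
scene cliphand 365 [array([448.8, 244.3]), array([59.6, 26.3]), np.float64(3.2)] med z 0.1734 zmax 0.1953
scene stand 4060 [array([570. ,   6.2]), array([254. , 171.4]), np.float64(7.8)] med z 0.0489 zmax 0.1382
scene ears 370 [array([612.2,  11.8]), array([ 18.7, 171.1]), np.float64(8.5)] med z 0.1322 zmax 0.1419
scene tape 423 [array([429.7, -17.4]), array([85.8, 79.3]), np.float64(38.7)] med z 0.022 zmax 0.0262
```

```bash
cat >> h.py <<'E'
def tgt(yawdeg,lean=0.,flip=1):
    "tool rot: x down leaned outward by lean, y along yaw"
    a=np.radians(yawdeg);B=R.from_euler('z',a).as_matrix()
    x=B@[np.sin(lean),0,-np.cos(lean)];y=B@[np.cos(lean),0,np.sin(lean)]*np.array(flip);z=np.cross(x,y)
    return np.stack([x,y,z],1)
def go(p,M):
    from workcell import bot
    s=bot.read_state();T=R.from_rotvec(s['tcp_rot']).as_matrix()
    d=T.T@(np.array(p)-s['tool_pos'])*100;r=R.from_matrix(T.T@M).as_rotvec()
    print('t',round(s['time'],2),'dp',d.round(2).tolist(),'rot',r.round(3).tolist(),'F',s['wrist_force'].round(1),'w',round(s['width'],3),'q',s['q'].round(2).tolist())
E
python3 -c "
from h import *
go([.46,-.27,.26],tgt(5.1))"; python3 -m creep '[{"grip":8.5,"dp":[0,0,0],"rotation":[0,0,0]}]'
```

```text
t 0.15 dp [-1.52, -28.21, -36.13] rot [-1.364, -0.001, 0.001] F [-0.5  0.   0.2] w 1.002 q [-1.31, 0.26, 1.61, 0.0, 1.27, -0.04]
time: 0.23
tool_pos: [0.1967, -0.6453, 0.2445]
tcp_rot: [2.063, 0.309, -2.063]
wrist_force: [-0.2, -0.3, 0.4]
width: 0.994
```

```bash
python3 -m creep '[{"grip":8.5,"dp":[-1.5,-4,-1.5],"rotation":[-0.12,0,0]},{"grip":8.5,"dp":[-1.5,-8,-4],"rotation":[-0.24,0,0]},{"grip":8.5,"dp":[-1.5,-12,-7],"rotation":[-0.36,0,0]},{"grip":8.5,"dp":[-1.5,-15,-10],"rotation":[-0.48,0,0]},{"grip":8.5,"dp":[-1.5,-18,-13],"rotation":[-0.6,0,0]}]'
python3 -c "
from h import *
go([.46,-.27,.26],tgt(5.1))"
```

```text
time: 0.65
tool_pos: [0.26, -0.4502, 0.2601]
tcp_rot: [1.684, 0.814, -1.684]
wrist_force: [0.9, -1.0, 0.2]
width: 0.995
t 0.65 dp [0.01, 4.47, -26.55] rot [-0.759, -0.0, 0.0] F [ 0.9 -1.   0.2] w 0.995 q [-1.1, -0.04, 1.91, 0.0, 1.27, -0.42]
```

```bash
python3 -m creep '[{"grip":8.5,"dp":[0,0.9,-4],"rotation":[-0.12,0,0]},{"grip":8.5,"dp":[0,1.8,-8],"rotation":[-0.24,0,0]},{"grip":8.5,"dp":[0,2.7,-12],"rotation":[-0.36,0,0]},{"grip":8.5,"dp":[0,3.6,-16],"rotation":[-0.48,0,0]},{"grip":8.5,"dp":[0,4.5,-20],"rotation":[-0.6,0,0]}]' >/dev/null
python3 -c "
from h import *
go([.46,-.27,.26],tgt(5.1))"
```

```text
t 1.07 dp [0.05, 3.49, -5.5] rot [-0.158, 0.001, -0.0] F [ 0.3 -0.9 -0. ] w 0.997 q [-0.7, -0.02, 1.89, -0.0, 1.27, -0.63]
```

```bash
python3 -m creep '[{"grip":8.5,"dp":[0,1.8,-3],"rotation":[-0.1,0,0]},{"grip":8.5,"dp":[0,3.5,-5.5],"rotation":[-0.158,0,0]},{"grip":8.5,"dp":[0,3.5,-5.5],"rotation":[-0.158,0,0]},{"grip":8.5,"dp":[0,3.5,-5.5],"rotation":[-0.158,0,0]}]' >/dev/null
python3 -c "
from h import *
go([.46,-.27,.26],tgt(5.1))
w=snap('wrist','w1')"
```

```text
t 1.4 dp [0.02, 0.0, -0.05] rot [-0.003, 0.0, 0.0] F [0.2 0.2 0.4] w 1.0 q [-0.58, -0.01, 1.89, -0.0, 1.27, -0.66]
```

View pics/w1.png

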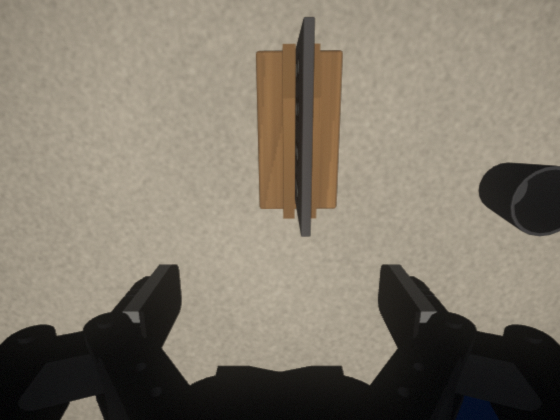

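The wrist view shows the plate edge-on from (309,20) to (306,233), with the rack around it and the cup at (530,200).

```bash
python3 -c "
from h import *
w=load('w1.npz');W=cloud(w)
P=W.reshape(-1,3);ok=(abs(P[:,0]-.47)<.05)&(abs(P[:,1]+.21)<.11)
top=P[ok&(P[:,2]>.118)&(P[:,2]<.145)];print(len(top),np.median(top,0),cv2.minAreaRect((top[:,:2]*1000).astype(np.float32)))
m=P[ok&(P[:,2]>.035)&(P[:,2]<.056)];print(len(m),np.median(m,0),cv2.minAreaRect((m[:,:2]*1000).astype(np.float32)))
for u,v in((303,17),(313,17),(301,235),(310,235)): print(ray(w,u,v,.132))
"
```

```text
2569 [ 0.47480166 -0.20630759  0.13162433] ((476.0970764160156, -216.49620056152344), (8.177881240844727, 158.92935180664062), 5.382052898406982)
3286 [ 0.46854507 -0.21383362  0.04574456] ((476.8303527832031, -222.64328002929688), (35.13158416748047, 170.5105438232422), 5.432322025299072)
[ 0.46452454 -0.13823079  0.132     ]
[ 0.4712935  -0.13763864  0.132     ]
[ 0.47976708 -0.29539194  0.132     ]
[ 0.48703251 -0.29475593  0.132     ]
```

```bash
python3 -c "
from h import *
go([.476,-.2165,.112],tgt(5.4))"
```

```text
t 1.45 dp [14.81, 2.13, -5.34] rot [-0.01, 0.0, 0.001] F [ 0.4 -0.1  0.1] w 0.996 q [-0.58, -0.01, 1.89, -0.0, 1.27, -0.66]
```

```bash
python3 -m creep '[{"grip":5,"dp":[1,1.1,-2.7],"rotation":[-0.01,0,0]},{"grip":5,"dp":[4,2.1,-5.3],"rotation":[-0.01,0,0]},{"grip":5,"dp":[7.5,2.1,-5.3],"rotation":[-0.01,0,0]},{"grip":5,"dp":[10.5,2.1,-5.3],"rotation":[-0.01,0,0]},{"grip":5,"dp":[12,2.1,-5.3],"rotation":[-0.01,0,0]}]' 40; python3 -c "
from h import *
go([.476,-.2165,.112],tgt(5.4))"
```

```text
time: 1.87
tool_pos: [0.4727, -0.2169, 0.1362]
tcp_rot: [1.141, 1.257, -1.144]
wrist_force: [-0.3, 0.5, -0.7]
width: 0.579
t 1.87 dp [2.42, 0.35, -0.0] rot [-0.003, -0.003, 0.005] F [-0.3  0.5 -0.7] w 0.579 q [-0.48, 0.07, 2.04, -0.0, 1.04, -0.57]
```

```bash
python3 -m creep '[{"grip":5,"dp":[1,0.2,0],"rotation":[0,0,0]},{"grip":5,"dp":[2,0.2,0],"rotation":[0,0,0]},{"grip":5,"dp":[2.5,0.2,0],"rotation":[0,0,0]},{"grip":5,"dp":[2.5,0.2,0],"rotation":[0,0,0]}]' >/dev/null; python3 -c "
from h import *
go([.476,-.2165,.112],tgt(5.4))"
```

```text
t 2.2 dp [0.28, -0.13, -0.13] rot [-0.002, -0.0, 0.001] F [0.5 0.1 0.7] w 0.587 q [-0.48, 0.1, 2.05, -0.0, 0.99, -0.57]
```

```bash
python3 -m creep '[{"grip":5,"dp":[0.2,-0.1,-0.1],"rotation":[0,0,0]},{"grip":2,"dp":[0.2,-0.1,-0.1],"rotation":[0,0,0]},{"grip":0,"dp":[0.2,-0.1,-0.1],"rotation":[0,0,0]},{"grip":0,"dp":[0.2,-0.1,-0.1],"rotation":[0,0,0]},{"grip":0,"dp":[0.2,-0.1,-0.1],"rotation":[0,0,0]}]' 40;python3 -m creep '[{"grip":0,"dp":[0,0,0],"rotation":[0,0,0]},{"grip":0,"dp":[0,0,0],"rotation":[0,0,0]},{"grip":0,"dp":[0,0,0],"rotation":[0,0,0]}]' 40;
```

```text
time: 2.62
tool_pos: [0.4771, -0.2164, 0.1141]
tcp_rot: [1.14, 1.251, -1.14]
wrist_force: [-0.4, -0.7, 4.6]
width: 0.088
time: 2.87
tool_pos: [0.4772, -0.2164, 0.1141]
tcp_rot: [1.14, 1.251, -1.14]
wrist_force: [-1.7, 0.7, 6.2]
width: 0.082
```

```bash
python3 -m creep '[{"grip":0,"dp":[-2,0,0],"rotation":[0,0,0]},{"grip":0,"dp":[-5,0,0],"rotation":[0,0,0]},{"grip":0,"dp":[-9,0,0],"rotation":[0,0,0]},{"grip":0,"dp":[-13,0,0],"rotation":[0,0,0]},{"grip":0,"dp":[-17,0,0],"rotation":[0,0,0]}]'
python3 - <<'E'
from h import *
T=snap('top','t1');S=snap('scene','s1')
go([.6,-.07,.29],tgt(8.4))
for n,z in(('t',load('top0.npz')),('s',load('scene0.npz'))):
    W=cloud(z).reshape(-1,3);W=W[np.isfinite(W[:,0])]
    # board local guess
    a=np.radians(8.4);B=R.from_euler('z',a).as_matrix()@R.from_euler('y',-.5).as_matrix()
    O=np.array([.664,.022,.035])
    L=(W-O)@B
    m=(abs(L[:,1])<.1)&(L[:,2]>-.01)&(L[:,2]<.14)&(abs(L[:,0])<.035)
    f=m&(abs(L[:,0])<.012)&(L[:,2]>.012)&(L[:,2]<.11)
    P=W[f];c=P.mean(0);nrm=np.linalg.svd(P-c,full_matrices=False)[2][2];nrm*=np.sign(nrm[0])
    print(n,f.sum(),'n',nrm,'yaw',np.degrees(np.arctan2(nrm[1],nrm[0])),'lean',np.arcsin(nrm[2]),'x off',((P-O)@B[:,0]).mean()*1000)
    ears=m&(L[:,2]>.065)&(abs(L[:,0])<.012);l=L[ears]*1000
    print('ears y',np.percentile(l[:,1],[1,99]),'z top',np.percentile(l[:,2],[98,99.5]),'cnt by y',np.histogram(l[:,1],bins=np.arange(-95,96,10))[0])
    q=(abs(L[:,1])<.08)&(L[:,0]>.0)&(L[:,0]<.03)&(abs(L[:,2])<.02);l=L[q]*1000
    h,xe=np.histogram(l[:,0],bins=np.arange(0,31,2));print('ledge z by x',[np.round(np.median(l[(l[:,0]>=e)&(l[:,0]<e+2),2]),1) for e in xe[:-1]],h)
E
```

```text
time: 3.28
tool_pos: [0.4759, -0.2156, 0.2837]
tcp_rot: [1.14, 1.254, -1.141]
wrist_force: [1.0, -0.6, -1.2]
width: 0.088
t 3.38 dp [0.21, 13.26, -13.62] rot [-0.053, 0.008, -0.012] F [ 0.6 -0.9 -1.1] w 0.086 q [-0.47, -0.05, 1.87, 0.0, 1.31, -0.57]
t 556 n [0.86751772 0.12265436 0.48204659] yaw 8.047448630816996 lean 0.5029891165330203 x off -2.8910202883729705
ears y [-83.47743095  84.32729745] z top [125.5925561  126.82222512] cnt by y [ 0 28 30 32 30 25  1  1  2  2  1  0  1 17 30 30 33 30  1]
ledge z by x [np.float64(2.1), np.float64(1.6), np.float64(1.1), np.float64(1.9), np.float64(3.3), np.float64(6.6), np.float64(7.4), np.float64(4.5), np.float64(4.8), np.float64(12.5), np.float64(nan), np.float64(nan), np.float64(nan), np.float64(nan), np.float64(nan)] [31 35 32 39 19 15 41 78 21  1  0  0  0  0  0]
s 1779 n [0.86649675 0.125183   0.48323141] yaw 8.220657660809863 lean 0.5043419278413499 x off 0.4754833422139258
ears y [-86.04697459  82.38196955] z top [120.58304399 121.53512361] cnt by y [17 79 77 80 73 54  0  0  0  0  0  0  0 78 88 87 89 77  0]
ledge z by x [np.float64(9.0), np.float64(10.8), np.float64(2.4), np.float64(nan), np.float64(nan), np.float64(nan), np.float64(7.6), np.float64(7.7), np.float64(1.8), np.float64(1.8), np.float64(1.3), np.float64(9.1), np.float64(nan), np.float64(nan), np.float64(nan)] [218  80  19   0   0   0   5  23 114 192  53   2   0   0   0]
  return _methods._mean(a, axis=axis, dtype=dtype,
  ret = ret.dtype.type(ret / rcount)
```

View pics/s1.png

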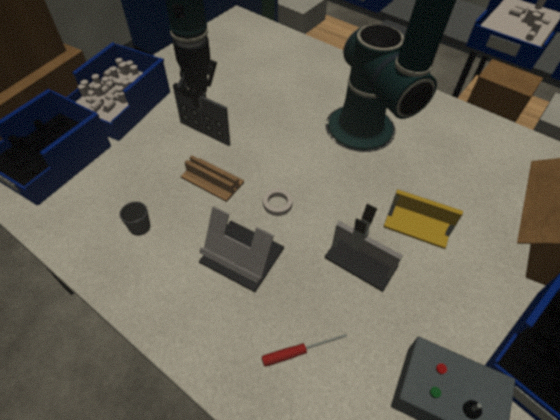

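```bash
cat >> h.py <<'E'
O=np.array([.665,.0215,.035]);YB=8.1
B=R.from_euler('z',np.radians(YB)).as_matrix()@R.from_euler('y',-.5).as_matrix()
def b2w(x,y,z): return O+B@(np.array([x,y,z])/1000)
def w2b(p): return (B.T@(np.array(p)-O)*1000).round(1)
E
python3 -c "
from h import *
print(b2w(8,0,42+60+110),B.round(3))
go(b2w(8,0,212),tgt(YB,.5))"
```

```text
[0.57132638 0.00816827 0.22488291] [[ 0.869 -0.141 -0.475]
 [ 0.124  0.99  -0.068]
 [ 0.479  0.     0.878]]
t 3.38 dp [6.64, 11.06, -21.72] rot [-0.045, 0.02, 0.488] F [ 0.6 -0.9 -1.1] w 0.086 q [-0.47, -0.05, 1.87, 0.0, 1.31, -0.57]
```

```bash
python3 -m creep '[{"grip":0,"dp":[0,2,-3.5],"rotation":[-0.01,0,0.1]},{"grip":0,"dp":[0,4.5,-7.5],"rotation":[-0.02,0.01,0.2]},{"grip":0,"dp":[0,7,-11.5],"rotation":[-0.03,0.01,0.3]},{"grip":0,"dp":[0,9.5,-15],"rotation":[-0.04,0.02,0.4]},{"grip":0,"dp":[0,11,-18],"rotation":[-0.045,0.02,0.488]}]'
python3 -m creep '[{"grip":0,"dp":[0,0,0],"rotation":[0,0,0]},{"grip":0,"dp":[0,0,0],"rotation":[0,0,0]}]' >/dev/null
python3 -c "
from h import *
go(b2w(8,0,212),tgt(YB,.5))
snap('wrist','w2')"
```

```text
time: 3.8
tool_pos: [0.5679, -0.0294, 0.2822]
tcp_rot: [1.335, 0.932, -0.73]
wrist_force: [0.0, 0.2, -2.5]
width: 0.088
t 3.97 dp [5.43, -1.64, -3.46] rot [-0.002, -0.01, 0.016] F [-0.4 -0.  -2.5] w 0.087 q [-0.19, -0.24, 2.12, 0.22, 0.82, -0.45]
```

View pics/w2.png

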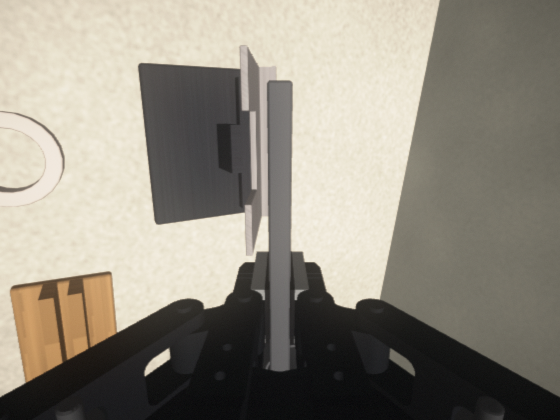

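The view shows the board edge-on with ear tops at (244,48)–(246,108) and (249,205)–(250,253), and the held plate's top edge from (280,82) to (280,370).

```bash
python3 - <<'E'
from h import *
from workcell import bot
w=load('w2.npz');W=cloud(w).reshape(-1,3);W=W[np.isfinite(W[:,0])]
L=(W-O)@B*1000
m=(abs(L[:,1])<100)&(L[:,2]>112)&(L[:,2]<128)&(abs(L[:,0]+3)<12)
l=L[m];print(m.sum(),'ears x',np.percentile(l[:,0],[3,50,97]),'y',np.percentile(l[:,1],[1,99]),'z',np.percentile(l[:,2],[10,50,90,98]))
print(cv2.minAreaRect(l[:,:2].astype(np.float32)))
s=bot.read_state();T=R.from_rotvec(s['tcp_rot']).as_matrix()
K=(W-s['tool_pos'])@T*1000
m=(abs(K[:,1])<7)&(K[:,2]<-15)&(K[:,2]>-95)&(K[:,0]<0)&(K[:,0]>-40)
k=K[m];print('plate top tool x',np.percentile(k[:,0],[10,50,90]),'y',np.percentile(k[:,1],[5,50,95]),'zmin',np.percentile(k[:,2],[0,1]))
# plate far end slope: 
for a,b in((-80,-70),(-60,-50),(-40,-30)):
    q=k[(k[:,2]>a)&(k[:,2]<b)];print(a,np.median(q,0))
for u,v in((270,82),(292,82)):
  for h in (-18,): 
    Rm=cv2.Rodrigues(w['rvec'])[0];o=T.T@(-Rm.T@w['tvec']-s['tool_pos'])*1000;r=T.T@Rm.T@np.array([(u-w['cx'])/w['fx'],(v-w['cy'])/w['fy'],1]);print(o+r*(h-o[0])/r[0])
E
```

```text
985 ears x [-6.82159422 -3.6954229  -1.04205241] y [-84.29831734  83.18328116] z [117.99238014 120.26471035 121.24560377 121.91083899]
((-4.046201705932617, -0.9956817626953125), (6.145088195800781, 169.73841857910156), 0.05792072415351868)
plate top tool x [-17.92109971 -17.12362543 -16.31633297] y [-4.86574802 -1.39312268  2.2823768 ] zmin [-81.11439797 -80.40621455]
-80 [-17.16157775  -1.33322641 -75.08049436]
-60 [-17.21250889  -1.29362693 -55.05277973]
-40 [-17.04922601  -1.0900474  -35.26992966]
[-18.          -4.25033095 -80.29673806]
[-18.           2.48483011 -80.30849338]
```

```bash
python3 -m creep '[{"grip":0,"dp":[0,-0.8,-1.7],"rotation":[0,-0.01,0.016]},{"grip":0,"dp":[1.5,-1.7,-3.5],"rotation":[0,-0.01,0.016]},{"grip":0,"dp":[4,-1.7,-3.5],"rotation":[0,-0.01,0.016]},{"grip":0,"dp":[5,-1.7,-3.5],"rotation":[0,-0.01,0.016]},{"grip":0,"dp":[5,-1.7,-3.5],"rotation":[0,-0.01,0.016]}]'
python3 -c "
from h import *
from workcell import bot
print(w2b(bot.read_state()['tool_pos']))
go(b2w(7,0,104),tgt(YB,.5))"
```

```text
time: 4.43
tool_pos: [0.5701, 0.0051, 0.2277]
tcp_rot: [1.333, 0.92, -0.731]
wrist_force: [-1.2, -0.1, -1.8]
width: 0.088
[  7.9  -2.9 215.3]
t 4.43 dp [11.13, -0.06, -0.31] rot [-0.005, 0.002, 0.002] F [-1.2 -0.1 -1.8] w 0.088 q [-0.1, -0.21, 2.2, 0.18, 0.67, -0.35]
```

```bash
python3 -m creep '[{"grip":0,"dp":[2,-0.06,-0.3],"rotation":[-0.005,0,0]},{"grip":0,"dp":[4,-0.06,-0.3],"rotation":[-0.005,0,0]},{"grip":0,"dp":[6,-0.06,-0.3],"rotation":[-0.005,0,0]},{"grip":0,"dp":[8,-0.06,-0.3],"rotation":[-0.005,0,0]},{"grip":0,"dp":[9.5,-0.06,-0.3],"rotation":[-0.005,0,0]}]'
python3 -m creep '[{"grip":0,"dp":[0,0,0],"rotation":[0,0,0]},{"grip":0,"dp":[0,0,0],"rotation":[0,0,0]}]'
python3 -c "
from h import *
from workcell import bot
print(w2b(bot.read_state()['tool_pos']))
go(b2w(6.5,0,104),tgt(YB,.5))
snap('wrist','w3');snap('scene','s3')"
```

```text
time: 4.85
tool_pos: [0.6169, 0.0135, 0.1475]
tcp_rot: [1.33, 0.916, -0.725]
wrist_force: [-0.6, -0.5, -1.6]
width: 0.086
time: 5.02
tool_pos: [0.616, 0.0139, 0.1477]
tcp_rot: [1.33, 0.917, -0.725]
wrist_force: [-1.1, 1.0, -1.8]
width: 0.082
[ 10.5  -0.7 122.6]
t 5.02 dp [1.86, -0.4, -0.07] rot [-0.001, 0.003, -0.003] F [-1.1  1.  -1.8] w 0.082 q [-0.07, -0.02, 2.19, 0.22, 0.48, -0.38]
```

View pics/w3.png

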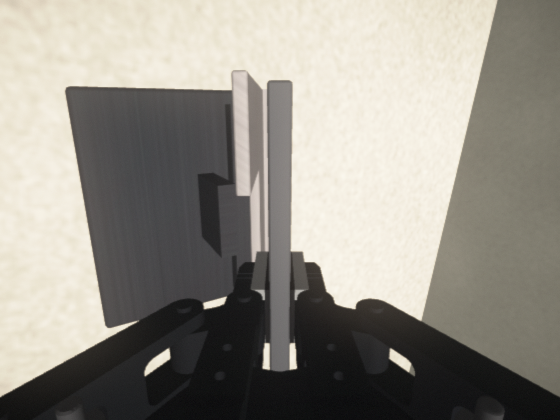

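View pics/s3.png

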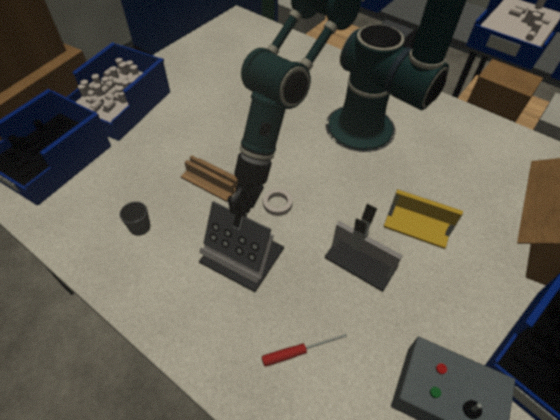

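```bash
python3 -m creep '[{"grip":0,"dp":[0,-0.4,0],"rotation":[0,0,0]},{"grip":0,"dp":[0.2,-0.4,0],"rotation":[0,0,0]},{"grip":0,"dp":[0.4,-0.4,0],"rotation":[0,0,0]},{"grip":0,"dp":[0.7,-0.4,0],"rotation":[0,0,0]},{"grip":0,"dp":[0.7,-0.4,0],"rotation":[0,0,0]}]'
python3 -c "
from h import *
from workcell import bot
print(w2b(bot.read_state()['tool_pos']))
go(b2w(6.5,0,104),tgt(YB,.5))"
```

```text
time: 5.53
tool_pos: [0.6156, 0.0149, 0.1397]
tcp_rot: [1.329, 0.917, -0.723]
wrist_force: [0.3, -0.6, -1.2]
width: 0.091
[  6.4   0.5 115.7]
t 5.53 dp [1.17, 0.0, 0.04] rot [0.001, 0.003, -0.004] F [ 0.3 -0.6 -1.2] w 0.091 q [-0.07, -0.01, 2.2, 0.22, 0.46, -0.39]
```

```bash
python3 -m creep '[{"grip":0,"dp":[0.3,0,0],"rotation":[0,0,0]},{"grip":0,"dp":[0.6,0,0],"rotation":[0,0,0]},{"grip":0,"dp":[0.9,0,0],"rotation":[0,0,0]},{"grip":0,"dp":[1.1,0,0],"rotation":[0,0,0]},{"grip":0,"dp":[1.2,0,0],"rotation":[0,0,0]}]'
python3 -c "
from h import *
from workcell import bot
s=bot.read_state();print(w2b(s['tool_pos']),(B.T@s['wrist_force']).round(1))
go(b2w(6.5,0,104),tgt(YB,.5))"
```

```text
time: 5.95
tool_pos: [0.6214, 0.0157, 0.1288]
tcp_rot: [1.329, 0.917, -0.724]
wrist_force: [-0.6, 0.4, -1.5]
width: 0.085
[  6.3   0.4 103.4] [-1.1  0.5 -1.1]
t 5.95 dp [-0.06, 0.02, 0.04] rot [0.001, 0.003, -0.003] F [-0.6  0.4 -1.5] w 0.085 q [-0.07, 0.02, 2.2, 0.23, 0.44, -0.39]
```

```bash
python3 -m creep '[{"grip":0,"dp":[0.1,0,0],"rotation":[0,0,0]},{"grip":0,"dp":[0.1,0,0],"rotation":[0,0,0]},{"grip":0,"dp":[0.2,0,0],"rotation":[0,0,0]},{"grip":0,"dp":[0.2,0,0],"rotation":[0,0,0]}]'
python3 -c "
from h import *
from workcell import bot
s=bot.read_state();print(w2b(s['tool_pos']),(B.T@s['wrist_force']).round(1))"
```

```text
time: 6.28
tool_pos: [0.6224, 0.0156, 0.1286]
tcp_rot: [1.329, 0.916, -0.723]
wrist_force: [-6.3, -1.6, 6.2]
width: 0.087
[  7.1   0.2 102.7] [-2.7 -0.7  8.5]
```

```bash
python3 -m creep '[{"grip":0,"dp":[0,-0.15,0],"rotation":[0,0,0]},{"grip":0,"dp":[0,-0.3,0],"rotation":[0,0,0]},{"grip":0,"dp":[0,-0.3,0],"rotation":[0,0,0]}]'
python3 -c "
from h import *
from workcell import bot
s=bot.read_state();print(w2b(s['tool_pos']),(B.T@s['wrist_force']).round(1))"
python3 -m creep '[{"grip":2,"dp":[0,0,0],"rotation":[0,0,0]},{"grip":3.5,"dp":[0,0,0],"rotation":[0,0,0]},{"grip":3.5,"dp":[0,0,0],"rotation":[0,0,0]},{"grip":3.5,"dp":[0,0,0],"rotation":[0,0,0]},{"grip":3.5,"dp":[0,0,0],"rotation":[0,0,0]}]' 40
python3 -c "
from h import *
from workcell import bot
s=bot.read_state();print(w2b(s['tool_pos']),(B.T@s['wrist_force']).round(1))
snap('wrist','w4');snap('scene','s4')"
```

```text
time: 6.53
tool_pos: [0.6211, 0.0153, 0.1278]
tcp_rot: [1.331, 0.913, -0.721]
wrist_force: [-1.5, 0.7, 5.5]
width: 0.085
[  5.6   0.  102.7] [1.4 0.9 5.5]
time: 6.95
tool_pos: [0.6195, 0.0154, 0.1257]
tcp_rot: [1.329, 0.917, -0.724]
wrist_force: [-0.5, 0.2, -0.4]
width: 0.408
[  3.2   0.4 101.6] [-0.6  0.3 -0.1]
```

View pics/w4.png

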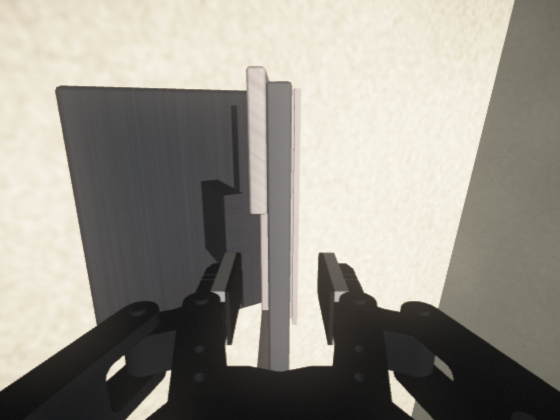

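The plate (top edge (280,82)–(280,370)) lies flat against the ear at (257,68)–(258,213), and neither finger touches it.

```bash
cat > chk.py <<'E'
from h import *
import sys
w=load(sys.argv[1]);W=cloud(w).reshape(-1,3);W=W[np.isfinite(W[:,0])]
L=(W-O)@B*1000
p=L[(L[:,2]>112)&(L[:,2]<128)&(L[:,0]>-1)&(L[:,0]<12)&(L[:,1]>20)&(L[:,1]<90)];print('plate top x',np.percentile(p[:,0],[3,50,97]),'y',np.percentile(p[:,1],[99]),'z',np.percentile(p[:,2],[5,50,95]))
p=L[(L[:,2]>112)&(L[:,2]<128)&(L[:,0]>-10)&(L[:,0]<-1.5)&(L[:,1]>40)&(L[:,1]<90)];print('ear top x',np.percentile(p[:,0],[3,50,97]),'y',np.percentile(p[:,1],[1,99]),'z',np.percentile(p[:,2],[5,50,95]))
E
python3 chk.py w4.npz
python3 -m creep '[{"grip":3.5,"dp":[-3,0,0],"rotation":[0,0,0]},{"grip":3.5,"dp":[-6,0,0],"rotation":[0,0,0]},{"grip":3.5,"dp":[-9,0,0],"rotation":[0,0,0]},{"grip":3.5,"dp":[-12,0,0],"rotation":[0,0,0]},{"grip":3.5,"dp":[-15,0,0],"rotation":[0,0,0]}]'
python3 -c "
from h import *
from workcell import bot
go([.45,.19,.33],tgt(3.2,0))
snap('wrist','w5');snap('scene','s5')
w=load('s5.npz');W=cloud(w).reshape(-1,3);W=W[np.isfinite(W[:,0])];L=(W-O)@B*1000
p=L[(L[:,0]>2)&(L[:,0]<16)&(abs(L[:,1])<95)&(L[:,2]>20)&(L[:,2]<130)]
print(cv2.minAreaRect(p[:,1:].astype(np.float32)),p.mean(0));c=p.mean(0);print(np.linalg.svd(p-c,full_matrices=False)[2][2])
"
```

```text
plate top x [-0.74332939  2.76648487  6.43851255] y [79.20734195] z [119.50527722 120.53611118 121.53291414]
ear top x [-7.12430582 -4.36396767 -1.64147306] y [40.51400877 83.50915503] z [119.30472901 120.45272506 121.47617571]
time: 7.47
tool_pos: [0.547, 0.0055, 0.2584]
tcp_rot: [1.329, 0.917, -0.723]
wrist_force: [-0.4, -0.8, 0.4]
width: 0.411
t 7.47 dp [-9.71, -2.67, -19.6] rot [0.084, -0.019, -0.504] F [-0.4 -0.8  0.4] w 0.411 q [-0.11, -0.29, 2.2, 0.17, 0.74, -0.35]
((-1.1696014404296875, 71.713623046875), (167.3360137939453, 103.2579574584961), 0.04174232482910156) [ 8.95023571  1.71555202 73.32643288]
[0.9994568  0.00254923 0.03285736]
```

View pics/w5.png

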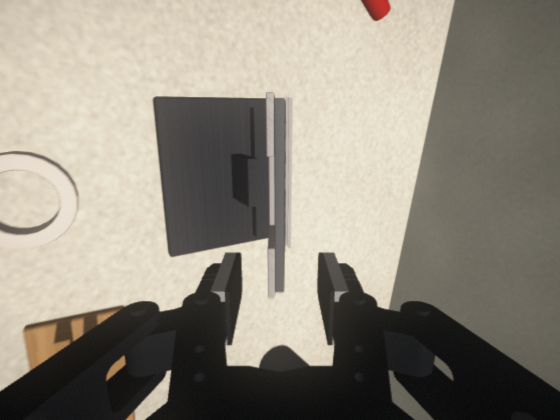

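The plate is seated: its top edge is level with the ears, at z≈120, centred within 1 mm. Now the clip.

```bash
python3 -m creep '[{"grip":6,"dp":[-4,0,-3],"rotation":[0.01,0,-0.12]},{"grip":7.5,"dp":[-7,-1,-7],"rotation":[0.02,0,-0.24]},{"grip":8,"dp":[-9.5,-2,-11],"rotation":[0.05,-0.01,-0.36]},{"grip":8.5,"dp":[-9.7,-2.7,-15],"rotation":[0.084,-0.02,-0.48]},{"grip":8.5,"dp":[-9.7,-2.7,-18.5],"rotation":[0.084,-0.02,-0.504]}]' >/dev/null
python3 -m creep '[{"grip":8.5,"dp":[0,0,-1],"rotation":[0,0,0]},{"grip":8.5,"dp":[0,0,-1],"rotation":[0,0,0]},{"grip":8.5,"dp":[0,0,-1],"rotation":[0,0,0]}]'
python3 -c "
from h import *
go([.45,.19,.33],tgt(3.2,0))
snap('wrist','w6')"
```

```text
time: 8.23
tool_pos: [0.4551, 0.1749, 0.3269]
tcp_rot: [1.164, 1.235, -1.169]
wrist_force: [0.4, -0.3, -0.0]
width: 0.991
t 8.23 dp [-0.31, -0.42, -1.53] rot [0.002, 0.002, 0.001] F [ 0.4 -0.3 -0. ] w 0.991 q [0.32, -0.14, 1.88, -0.0, 1.4, 0.26]
```

View pics/w6.png

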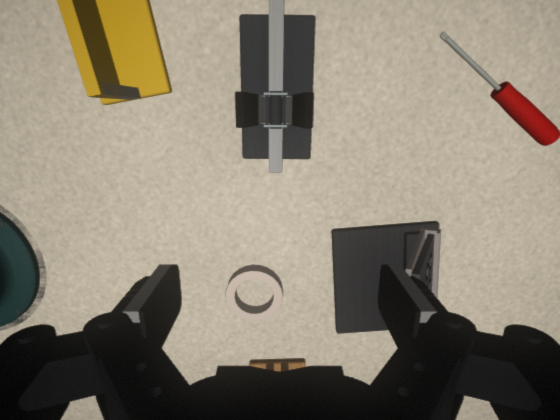

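The clip is at (275,110), astride the grey rail bar at (276,15)–(276,170). Its handles are at (246,110) and (302,110). The yellow rail at (120,50) is not the target.

```bash
python3 - <<'E'
from h import *
w=load('w6.npz');W=cloud(w).reshape(-1,3);W=W[np.isfinite(W[:,0])]
P=W[(np.hypot(W[:,0]-.446,W[:,1]-.246)<.09)]
r=lambda p:cv2.minAreaRect((p[:,:2]*1000).astype(np.float32))
h=P[P[:,2]>.135];print('handles',len(h),r(h),np.percentile(h[:,2],[50,98]))
for a,b in((.17,.18),(.18,.19),(.19,.205)):
    q=h[(h[:,2]>a)&(h[:,2]<b)];print(a,len(q),q[:,0].min() if len(q) else 0,q[:,0].max() if len(q) else 0)
m=P[(P[:,2]>.115)&(P[:,2]<.14)&(abs(P[:,1]-.246)<.03)];print('pivot',len(m),r(m),np.median(m,0))
t=W[(np.hypot(W[:,0]-.446,W[:,1]-.26)<.11)&(W[:,2]>.1)&(W[:,2]<.117)&(abs(W[:,1]-.246)>.02)];print('rail',len(t),r(t),np.median(t,0))
E
```

```text
handles 38637 ((446.4339599609375, 213.13136291503906), (135.54541015625, 93.39413452148438), 6.949990749359131) [0.38982514 0.40768183]
0.17 209 0.4257791777545828 0.46784864836465473
0.18 236 0.4243836681317484 0.4696758292910396
0.19 707 0.4172586539930703 0.47650285336574183
pivot 1000 ((447.16534423828125, 245.14024353027344), (27.85809326171875, 33.6145133972168), 2.095491647720337) [0.44683502 0.24530232 0.1249632 ]
rail 1886 ((446.4300231933594, 262.2973327636719), (13.502767562866211, 156.44247436523438), 2.873133897781372) [0.44569654 0.2878327  0.10976446]
```

```bash
python3 -c "
from h import *
go([.4475,.2455,.166],tgt(2.9,0))"

```

```text
t 8.28 dp [16.09, -0.34, -7.21] rot [0.005, 0.002, 0.001] F [ 0.2  0.4 -0. ] w 1.002 q [0.32, -0.14, 1.88, -0.0, 1.4, 0.26]
```

```bash
python3 -m creep '[{"grip":8.5,"dp":[2,-0.3,-3.6],"rotation":[0.005,0,0]},{"grip":8.5,"dp":[4,-0.3,-7.2],"rotation":[0.005,0,0]},{"grip":8.5,"dp":[7,-0.3,-7.2],"rotation":[0.005,0,0]},{"grip":8.5,"dp":[9.5,-0.3,-7.2],"rotation":[0.005,0,0]},{"grip":8.5,"dp":[9.5,-0.3,-7.2],"rotation":[0.005,0,0]}]'
python3 -c "
from h import *
go([.4475,.2455,.166],tgt(2.9,0))"

```

```text
time: 8.7
tool_pos: [0.445, 0.2433, 0.2267]
tcp_rot: [1.164, 1.234, -1.183]
wrist_force: [-1.7, -1.0, -1.7]
width: 0.996
t 8.7 dp [6.06, 0.32, -0.24] rot [-0.002, 0.006, 0.01] F [-1.7 -1.  -1.7] w 0.996 q [0.45, -0.04, 1.97, -0.0, 1.22, 0.4]
```

```bash
python3 -m creep '[{"grip":8.5,"dp":[0,0.1,-0.2],"rotation":[0,0,0]},{"grip":8.5,"dp":[0,0.1,-0.2],"rotation":[0,0,0]}]' >/dev/null
python3 -c "
from h import *
go([.4475,.2455,.166],tgt(2.9,0));snap('wrist','w7')"

```

```text
t 8.87 dp [6.84, -0.32, 0.21] rot [-0.002, 0.001, -0.002] F [-0.  -0.7  1. ] w 0.991 q [0.46, -0.04, 1.96, -0.0, 1.22, 0.41]
```

View pics/w7.png

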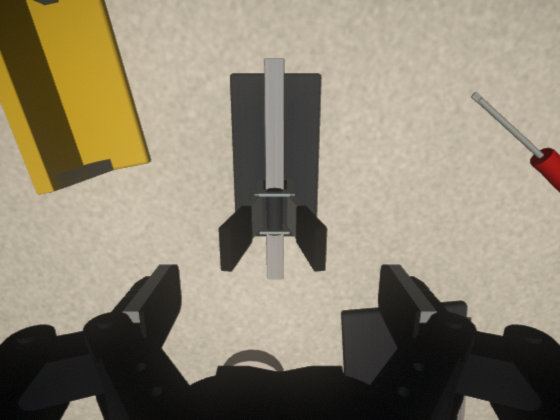

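```bash
python3 -m creep '[{"grip":8.5,"dp":[1.5,-0.27,0.2],"rotation":[0,0,0]},{"grip":8.5,"dp":[3,-0.27,0.2],"rotation":[0,0,0]},{"grip":8.5,"dp":[4.5,-0.27,0.2],"rotation":[0,0,0]},{"grip":8.5,"dp":[6,-0.27,0.2],"rotation":[0,0,0]},{"grip":8.5,"dp":[6.6,-0.27,0.2],"rotation":[0,0,0]}]' >/dev/null
python3 -m creep '[{"grip":8.5,"dp":[0,0,0],"rotation":[0,0,0]},{"grip":8.5,"dp":[0,0,0],"rotation":[0,0,0]}]' >/dev/null
python3 -c "
from h import *
go([.448,.2455,.166],tgt(2.9,0));snap('wrist','w8')"

```

```text
t 9.5 dp [0.25, 0.03, 0.08] rot [-0.001, 0.0, -0.002] F [-0.2  0.5  0.6] w 0.995 q [0.46, 0.01, 2.03, -0.0, 1.09, 0.41]
```

View pics/w8.png

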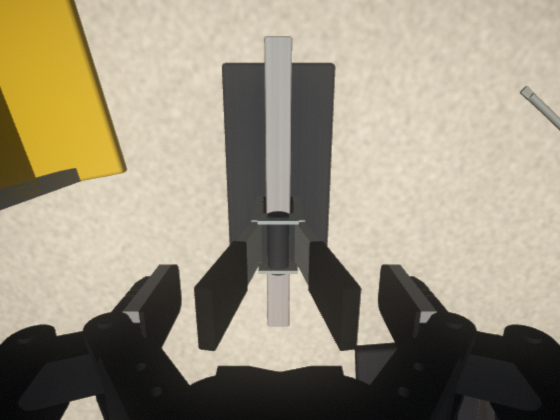

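```bash
python3 -m creep '[{"grip":6.5,"dp":[0.2,0,0],"rotation":[0,0,0]},{"grip":5.5,"dp":[0.2,0,0],"rotation":[0,0,0]},{"grip":4.5,"dp":[0.2,0,0],"rotation":[0,0,0]},{"grip":3.5,"dp":[0.2,0,0],"rotation":[0,0,0]},{"grip":2.5,"dp":[0.2,0,0],"rotation":[0,0,0]}]' 50
python3 -m creep '[{"grip":2.5,"dp":[0,0,0],"rotation":[0,0,0]},{"grip":2.5,"dp":[0,0,0],"rotation":[0,0,0]},{"grip":2.5,"dp":[0,0,0],"rotation":[0,0,0]}]'
python3 -c "
from h import *
snap('wrist','w9')"

```

```text
time: 9.97
tool_pos: [0.4495, 0.2478, 0.1692]
tcp_rot: [1.177, 1.229, -1.166]
wrist_force: [-3.0, 1.9, 12.4]
width: 0.357
time: 10.22
tool_pos: [0.4495, 0.2479, 0.1692]
tcp_rot: [1.177, 1.229, -1.166]
wrist_force: [-0.6, -0.3, 12.4]
width: 0.36
```

View pics/w9.png

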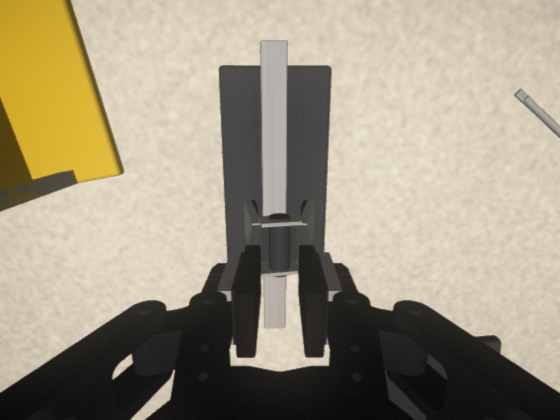

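```bash
python3 -m creep '[{"grip":2.5,"dp":[-2,0,0],"rotation":[0,0,0]},{"grip":2.5,"dp":[-5,0,0],"rotation":[0,0,0]},{"grip":2.5,"dp":[-8,0,0],"rotation":[0,0,0]},{"grip":2.5,"dp":[-12,0,0],"rotation":[0,0,0]},{"grip":2.5,"dp":[-15,0,0],"rotation":[0,0,0]}]'
python3 -c "
from h import *
snap('wrist','w10');snap('scene','s10');go(b2w(-1+2,61,59+200),tgt(YB,.5)); print(b2w(1,61,259))"

```

```text
time: 10.68
tool_pos: [0.4468, 0.2466, 0.318]
tcp_rot: [1.173, 1.231, -1.171]
wrist_force: [0.7, 0.7, -1.2]
width: 0.363
t 10.78 dp [6.0, 7.46, 18.77] rot [-0.09, 0.02, 0.488] F [ 2.  -0.6  0.2] w 0.357 q [0.46, -0.09, 1.85, -0.0, 1.37, 0.41]
[0.53434141 0.06451922 0.26277331]
```

View pics/w10.png

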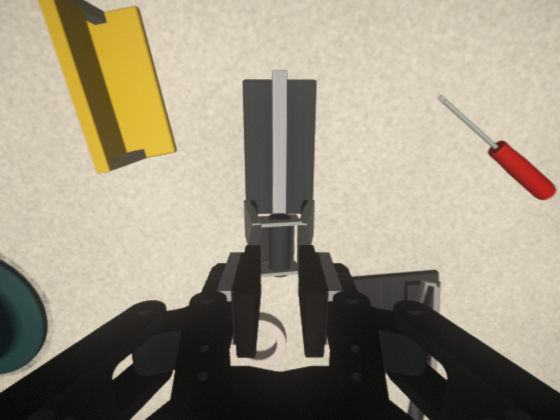

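View pics/s10.png

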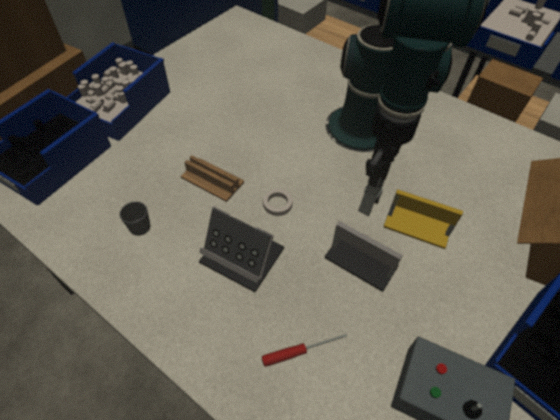

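The clip is held open at (280,250), the rail is empty and the plate is still seated at (240,240). Next I measure where the clip sits in the hand.

```bash
python3 - <<'E'
from h import *
from workcell import bot
s=bot.read_state();T=R.from_rotvec(s['tcp_rot']).as_matrix()
w=load('w10.npz');W=cloud(w).reshape(-1,3);W=W[np.isfinite(W[:,0])]
K=(W-s['tool_pos'])@T*1000
m=(abs(K[:,1])<30)&(abs(K[:,2])<30)&(K[:,0]>20)&(K[:,0]<120)
k=K[m]
for a in range(20,120,8):
    q=k[(k[:,0]>a)&(k[:,0]<=a+8)]
    if len(q)>3: print(a,len(q),'y',q[:,1].min().round(1),np.median(q[:,1]).round(1),q[:,1].max().round(1),'z',q[:,2].min().round(1),q[:,2].max().round(1))
E
```

```text
20 111 y -18.7 5.8 12.3 z -9.8 15.3
28 128 y -18.1 -3.3 11.7 z -9.2 -3.7
36 162 y -18.3 6.5 11.4 z -8.8 18.3
44 1621 y -18.5 -3.7 11.3 z -13.7 21.0
52 770 y -19.9 -9.4 12.1 z -13.6 18.1
60 129 y -21.8 4.9 14.0 z -12.7 18.2
68 126 y -23.3 -18.1 15.6 z -9.2 7.9
76 126 y -25.0 -19.4 16.9 z -9.3 13.5
84 161 y -26.5 -18.8 18.2 z -9.1 16.6
92 147 y -28.1 10.5 19.6 z -8.9 17.1
100 98 y -29.3 12.3 20.8 z -8.8 17.3
```

```bash
python3 - <<'E'
from h import *
from workcell import bot
snap('wrist','w11')
s=bot.read_state();T=R.from_rotvec(s['tcp_rot']).as_matrix();print(s['tool_pos'],s['time'])
w=load('w11.npz');W=cloud(w).reshape(-1,3);W=W[np.isfinite(W[:,0])]
K=(W-s['tool_pos'])@T*1000
m=(abs(K[:,1])<30)&(abs(K[:,2])<30)&(K[:,0]>20)&(K[:,0]<120)
k=K[m]
for a in range(20,120,8):
    q=k[(k[:,0]>a)&(k[:,0]<=a+8)]
    if len(q)>3: print(a,len(q),'y',q[:,1].min().round(1),np.median(q[:,1]).round(1),q[:,1].max().round(1),'z',q[:,2].min().round(1),q[:,2].max().round(1))
E
```

```text
[0.44841067 0.24733016 0.31915989] 10.8333
20 129 y -13.5 11.4 16.3 z -11.1 -6.0
28 160 y -13.4 11.4 16.4 z -10.9 13.7
36 1618 y -13.5 1.3 16.4 z -15.9 18.9
44 776 y -14.7 -4.5 18.0 z -15.8 15.9
52 124 y -15.9 9.6 19.4 z -15.0 15.7
60 126 y -17.9 -12.4 21.1 z -11.6 5.0
68 123 y -19.3 -14.2 22.5 z -11.6 11.2
76 160 y -20.9 -13.1 24.0 z -11.4 14.9
84 160 y -22.4 16.2 25.4 z -11.5 15.6
92 86 y -23.3 -15.5 26.5 z -11.4 14.9
```

```bash
for i in 1 2 3; do python3 -m creep '[{"grip":2.5,"dp":[0,0,0],"rotation":[0,0,0]}]' | grep tool; done; python3 - <<'E'
from h import *
from workcell import bot
s=bot.read_state();T=R.from_rotvec(s['tcp_rot']).as_matrix();print(s['tool_pos'],s['time'])
c=bot.get_calibration('wrist');Rm=cv2.Rodrigues(c['rvec'])[0];print('cam in tool',T.T@(-Rm.T@c['tvec']-s['tool_pos']))
w=snap('wrist','w12')
s=bot.read_state();print(s['tool_pos'])
W=cloud(w).reshape(-1,3);W=W[np.isfinite(W[:,0])]
K=(W-s['tool_pos'])@T*1000
m=(abs(K[:,1])<30)&(abs(K[:,2])<30)&(K[:,0]>20)&(K[:,0]<120)
k=K[m]
for a in range(28,120,8):
    q=k[(k[:,0]>a)&(k[:,0]<=a+8)]
    if len(q)>3: print(a,len(q),'y',q[:,1].min().round(1),q[:,1].max().round(1),'z',q[:,2].min().round(1),q[:,2].max().round(1))
E
```

```text
tool_pos: [0.4466, 0.2464, 0.3151]
tool_pos: [0.4457, 0.246, 0.3132]
tool_pos: [0.4456, 0.2459, 0.3128]
[0.4456329  0.24592149 0.31279329] 11.0833
cam in tool [-0.12837819 -0.00020303 -0.07051685]
[0.44575791 0.24597508 0.31293268]
28 138 y -15.0 14.8 z -10.4 14.1
36 986 y -15.2 14.8 z -15.1 19.3
44 1136 y -15.4 15.3 z -15.2 19.5
52 426 y -17.5 16.7 z -14.9 16.3
60 111 y -18.9 18.0 z -10.9 5.5
68 127 y -20.6 19.9 z -10.7 11.8
76 124 y -22.0 21.4 z -10.6 15.4
84 178 y -23.6 22.8 z -10.5 15.9
92 134 y -25.0 24.3 z -10.5 16.1
100 26 y -25.3 24.6 z -10.2 1.1
```

```bash
python3 -c "
from h import *
go(b2w(1,63,265),tgt(YB,.5))"
```

```text
t 11.13 dp [4.51, 7.65, 18.38] rot [-0.089, 0.025, 0.503] F [ 0.1 -0.4 -1.1] w 0.359 q [0.46, -0.09, 1.86, -0.0, 1.37, 0.41]
```

```bash
python3 -m creep '[{"grip":2.5,"dp":[0,1.5,3],"rotation":[-0.02,0,0.1]},{"grip":2.5,"dp":[1,3,6.5],"rotation":[-0.04,0.01,0.2]},{"grip":2.5,"dp":[2,4.5,10],"rotation":[-0.06,0.02,0.3]},{"grip":2.5,"dp":[3,6,13.5],"rotation":[-0.08,0.02,0.4]},{"grip":2.5,"dp":[4,7,16.5],"rotation":[-0.09,0.025,0.5]}]' >/dev/null
python3 -m creep '[{"grip":2.5,"dp":[0,0.5,1.8],"rotation":[0,0,0]},{"grip":2.5,"dp":[0,0.5,1.8],"rotation":[0,0,0]},{"grip":2.5,"dp":[0,0.5,1.8],"rotation":[0,0,0]},{"grip":2.5,"dp":[0,0.5,1.8],"rotation":[0,0,0]}]'
python3 -c "
from h import *
from workcell import bot
s=bot.read_state();print(w2b(s['tool_pos']))
go(b2w(1,63,265),tgt(YB,.5))"
```

```text
time: 11.88
tool_pos: [0.5323, 0.0682, 0.2782]
tcp_rot: [1.331, 0.922, -0.724]
wrist_force: [-0.6, -0.2, -1.1]
width: 0.361
[  7.1  64.9 273.3]
t 11.88 dp [0.83, -0.61, 0.19] rot [0.0, -0.001, -0.001] F [-0.6 -0.2 -1.1] w 0.361 q [0.05, -0.33, 2.19, 0.06, 0.78, -0.12]
```

```bash
python3 -m creep '[{"grip":2.5,"dp":[0.8,-0.6,0.2],"rotation":[0,0,0]},{"grip":2.5,"dp":[0.8,-0.6,0.2],"rotation":[0,0,0]},{"grip":2.5,"dp":[0.8,-0.6,0.2],"rotation":[0,0,0]},{"grip":2.5,"dp":[0.8,-0.6,0.2],"rotation":[0,0,0]}]' >/dev/null
python3 -c "
from h import *
from workcell import bot
snap('wrist','w13')
s=bot.read_state();print(w2b(s['tool_pos']))
go(b2w(1,63,265),tgt(YB,.5))"
```

```text
[  0.6  63.4 265. ]
t 12.27 dp [0.0, 0.04, 0.04] rot [0.002, -0.002, -0.0] F [ 0.1 -0.6 -1. ] w 0.359 q [0.05, -0.33, 2.21, 0.07, 0.76, -0.13]
```

View pics/w13.png

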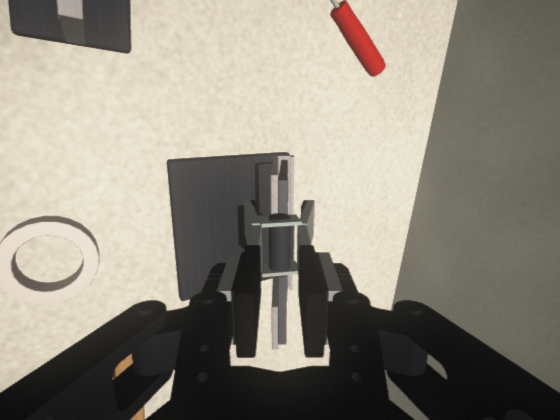

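The jaws straddle the board and plate edges: jaws at x≈245 and 314, board plus plate at 272–287. I'll go down along the slope.

```bash
python3 -m creep '[{"grip":2.5,"dp":[1,0,0],"rotation":[0,0,0]},{"grip":2.5,"dp":[2,0,0],"rotation":[0,0,0]},{"grip":2.5,"dp":[3,0,0],"rotation":[0,0,0]},{"grip":2.5,"dp":[3.7,0,0],"rotation":[0,0,0]},{"grip":2.5,"dp":[3.7,0,0],"rotation":[0,0,0]}]' >/dev/null
python3 -m creep '[{"grip":2.5,"dp":[0,0,0],"rotation":[0,0,0]},{"grip":2.5,"dp":[0,0,0],"rotation":[0,0,0]}]'
python3 -c "
from h import *
from workcell import bot
snap('wrist','w14')
s=bot.read_state();print(w2b(s['tool_pos']))
go(b2w(1,63,190),tgt(YB,.5))"
```

```text
time: 12.85
tool_pos: [0.5483, 0.0683, 0.2351]
tcp_rot: [1.33, 0.923, -0.724]
wrist_force: [-0.4, -0.8, -0.5]
width: 0.36
[  0.7  62.7 228.2]
t 12.9 dp [3.82, 0.03, -0.03] rot [0.001, -0.001, -0.001] F [ 0.5 -0.6 -0.7] w 0.359 q [0.05, -0.26, 2.22, 0.07, 0.68, -0.13]
```

View pics/w14.png

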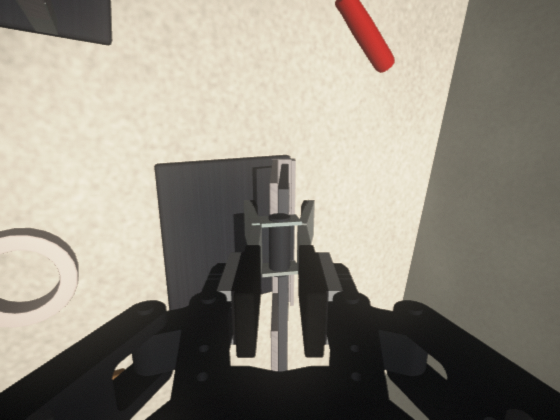

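Still centred (edges 270–289 between the jaws). Continue.

```bash
python3 -m creep '[{"grip":2.5,"dp":[1,0,0],"rotation":[0,0,0]},{"grip":2.5,"dp":[2,0,0],"rotation":[0,0,0]},{"grip":2.5,"dp":[3,0,0],"rotation":[0,0,0]},{"grip":2.5,"dp":[3.8,0,0],"rotation":[0,0,0]},{"grip":2.5,"dp":[3.8,0,0],"rotation":[0,0,0]}]' >/dev/null
python3 -m creep '[{"grip":2.5,"dp":[0,0,0],"rotation":[0,0,0]},{"grip":2.5,"dp":[0,0,0],"rotation":[0,0,0]}]'
python3 -c "
from h import *
from workcell import bot
snap('wrist','w15')
s=bot.read_state();print(w2b(s['tool_pos']),B.T@s['wrist_force'])
go(b2w(1,63,176),tgt(YB,.5))"
```

```text
time: 13.48
tool_pos: [0.5663, 0.0709, 0.2018]
tcp_rot: [1.33, 0.923, -0.724]
wrist_force: [0.3, -0.2, -0.3]
width: 0.362
[  0.7  62.8 190.1] [-0.73863    -1.08824153 -1.92536202]
t 13.53 dp [1.41, 0.03, -0.02] rot [0.001, -0.001, -0.001] F [ 0.4 -1.  -2. ] w 0.366 q [0.06, -0.18, 2.23, 0.07, 0.6, -0.14]
```

View pics/w15.png

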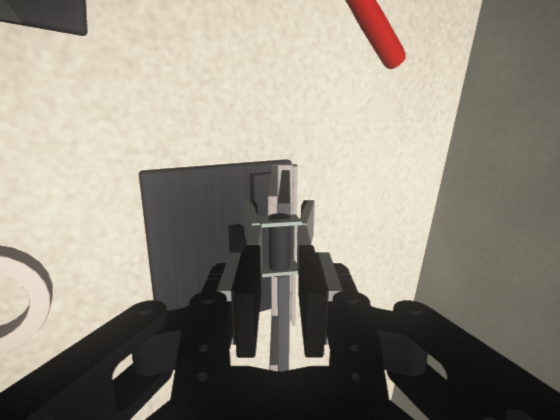

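No contact so far. I'll feel for the throat meeting the edge.

```bash
python3 -m creep '[{"grip":2.5,"dp":[0.3,0,0],"rotation":[0,0,0]},{"grip":2.5,"dp":[0.6,0,0],"rotation":[0,0,0]},{"grip":2.5,"dp":[0.9,0,0],"rotation":[0,0,0]},{"grip":2.5,"dp":[1,0,0],"rotation":[0,0,0]},{"grip":2.5,"dp":[1,0,0],"rotation":[0,0,0]}]'
python3 -c "
from h import *
from workcell import bot
s=bot.read_state();print(w2b(s['tool_pos']),B.T@s['wrist_force'])"
python3 -m creep '[{"grip":2.5,"dp":[0.1,0,0],"rotation":[0,0,0]},{"grip":2.5,"dp":[0.2,0,0],"rotation":[0,0,0]},{"grip":2.5,"dp":[0.2,0,0],"rotation":[0,0,0]}]'
python3 -c "
from h import *
from workcell import bot
s=bot.read_state();print(w2b(s['tool_pos']),B.T@s['wrist_force'])"
```

```text
time: 13.95
tool_pos: [0.5717, 0.0717, 0.1941]
tcp_rot: [1.33, 0.921, -0.722]
wrist_force: [-2.5, -0.5, 2.3]
width: 0.357
[  1.5  62.8 180.5] [-1.08207342 -0.15489183  3.26823956]
time: 14.2
tool_pos: [0.5741, 0.072, 0.195]
tcp_rot: [1.332, 0.918, -0.719]
wrist_force: [-7.4, 0.0, 11.7]
width: 0.362
[  4.   62.8 180.1] [-0.75775643  1.07175389 13.79528245]
```

```bash
python3 -m creep '[{"grip":2.5,"dp":[0,-0.15,0],"rotation":[0,0,0]},{"grip":2.5,"dp":[0.1,-0.3,0],"rotation":[0,0,0]},{"grip":2.5,"dp":[0.1,-0.3,0],"rotation":[0,0,0]}]'
python3 -c "
from h import *
from workcell import bot
s=bot.read_state();print(w2b(s['tool_pos']),B.T@s['wrist_force'])
snap('wrist','w16')"
```

```text
time: 14.45
tool_pos: [0.5727, 0.0718, 0.1942]
tcp_rot: [1.333, 0.916, -0.717]
wrist_force: [-8.8, -0.0, 16.1]
width: 0.361
[  2.3  62.8 180.1] [ 0.03107954  1.22180778 18.33946642]
```

View pics/w16.png

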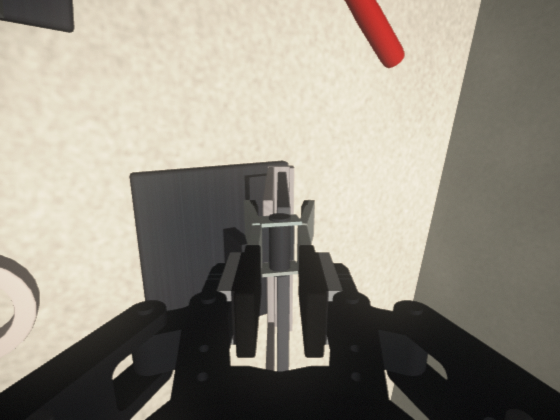

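```bash
python3 -m creep '[{"grip":3.3,"dp":[0.05,0,0],"rotation":[0,0,0]},{"grip":3.6,"dp":[0.1,0,0],"rotation":[0,0,0]},{"grip":3.9,"dp":[0.15,0,0],"rotation":[0,0,0]}]'
python3 -c "
from h import *
from workcell import bot
s=bot.read_state();print(w2b(s['tool_pos']),B.T@s['wrist_force'])"
python3 -m creep '[{"grip":4.2,"dp":[0.05,0,0],"rotation":[0,0,0]},{"grip":4.4,"dp":[0.1,0,0],"rotation":[0,0,0]},{"grip":4.5,"dp":[0.1,0,0],"rotation":[0,0,0]}]'
python3 -c "
from h import *
from workcell import bot
s=bot.read_state();print(w2b(s['tool_pos']),B.T@s['wrist_force'])
snap('wrist','w17')"
```

```text
time: 14.75
tool_pos: [0.5719, 0.0716, 0.1902]
tcp_rot: [1.331, 0.919, -0.721]
wrist_force: [-5.7, -1.2, 9.9]
width: 0.457
[ -0.3  62.7 177.1] [-0.3224803  -0.35189755 11.4784266 ]
time: 15.0
tool_pos: [0.5718, 0.0716, 0.1879]
tcp_rot: [1.331, 0.921, -0.722]
wrist_force: [-2.6, -0.4, 3.5]
width: 0.529
[ -1.4  62.8 175. ] [-0.58570565 -0.01512304  4.3151005 ]
```

View pics/w17.png

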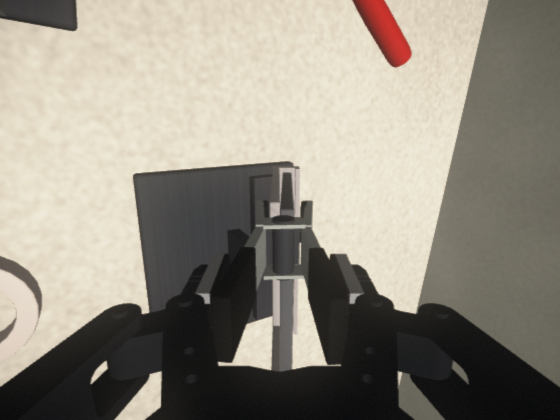

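```bash
python3 -m creep '[{"grip":4.5,"dp":[0.15,0.1,0],"rotation":[0,0,0]},{"grip":4.5,"dp":[0.3,0.2,0],"rotation":[0,0,0]},{"grip":4.5,"dp":[0.3,0.2,0],"rotation":[0,0,0]}]'
python3 -c "
from h import *
from workcell import bot
s=bot.read_state();print(w2b(s['tool_pos']),B.T@s['wrist_force'])"
```

```text
time: 15.3
tool_pos: [0.5749, 0.0721, 0.1865]
tcp_rot: [1.33, 0.921, -0.722]
wrist_force: [-5.8, -1.3, 8.7]
width: 0.53
[  0.6  62.7 172.3] [-1.02928449 -0.43100961 10.48928723]
```

```bash
python3 -m creep '[{"grip":4.5,"dp":[0.15,0,0],"rotation":[0,0,0]},{"grip":4.5,"dp":[0.25,0,0],"rotation":[0,0,0]},{"grip":4.5,"dp":[0.25,0,0],"rotation":[0,0,0]}]'
python3 -c "
from h import *
from workcell import bot
s=bot.read_state();print(w2b(s['tool_pos']),B.T@s['wrist_force'])
snap('wrist','w18')
w=load('w18.npz');W=cloud(w).reshape(-1,3);W=W[np.isfinite(W[:,0])];L=(W-O)@B*1000
m=(abs(L[:,1]-61)<22)&(abs(L[:,0]-1)<14)&(L[:,2]>112)
q=L[m];print(np.histogram(q[:,2],bins=np.arange(112,160,2)))
"
```

```text
time: 15.55
tool_pos: [0.5761, 0.0722, 0.1845]
tcp_rot: [1.33, 0.921, -0.722]
wrist_force: [-5.8, -1.2, 9.4]
width: 0.524
[  0.7  62.8 169.9] [-0.63508899 -0.35326491 11.07041916]
(array([ 22,  25,  25,  85, 180,  27, 141, 405, 157, 186, 289, 660, 812,
       172,  77,  75,  82,  84,  80,  77,  86,  88,  44]), array([112, 114, 116, 118, 120, 122, 124, 126, 128, 130, 132, 134, 136,
       138, 140, 142, 144, 146, 148, 150, 152, 154, 156, 158]))
```

View pics/w18.png

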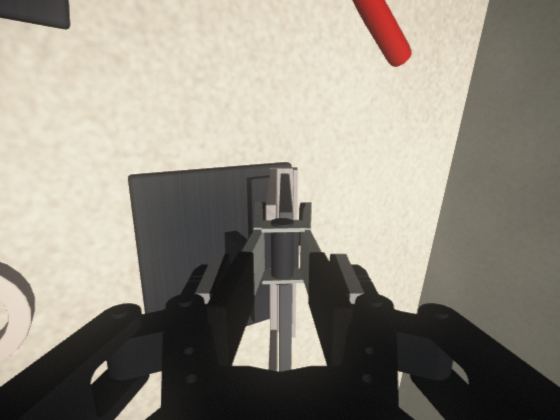

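```bash
cat > pin.py <<'E'
from h import *
import sys
for n in sys.argv[1:]:
    w=load(n+'.npz');W=cloud(w).reshape(-1,3);W[~np.isfinite(W[:,0])]=9;L=(W-O)@B*1000
    m=(abs(L[:,1]-61)<22)&(abs(L[:,0]-1)<14)&(L[:,2]>112)&(L[:,2]<145)
    q=L[m];h,e=np.histogram(q[:,2],bins=np.arange(112,146,1));print(n,dict(zip(e[:-1].tolist(),h.tolist())))
    pk=q[q[:,2]>122];print(' x pct',np.percentile(pk[:,0],[5,50,95]).round(1),'y',np.percentile(pk[:,1],[2,98]).round(1),'med z',np.median(pk[:,2]).round(2),np.percentile(q[:,2],[70,90]))
E
python3 pin.py w15 w16 w17 w18
```

```text
w15 {112: 3, 113: 9, 114: 3, 115: 7, 116: 5, 117: 8, 118: 11, 119: 84, 120: 179, 121: 42, 122: 3, 123: 1, 124: 1, 125: 1, 126: 3, 127: 1, 128: 3, 129: 4, 130: 1, 131: 5, 132: 5, 133: 7, 134: 48, 135: 118, 136: 65, 137: 90, 138: 173, 139: 87, 140: 50, 141: 52, 142: 103, 143: 124, 144: 191}
 x pct [-10.   -0.7  12.6] y [46.9 77.8] med z 139.38 [141.48491448 144.19286465]
w16 {112: 13, 113: 2, 114: 9, 115: 5, 116: 8, 117: 10, 118: 13, 119: 75, 120: 131, 121: 32, 122: 10, 123: 6, 124: 23, 125: 95, 126: 81, 127: 72, 128: 170, 129: 108, 130: 55, 131: 73, 132: 90, 133: 114, 134: 130, 135: 235, 136: 447, 137: 361, 138: 142, 139: 96, 140: 51, 141: 25, 142: 18, 143: 17, 144: 15}
 x pct [-8.3  1.8 12.5] y [45.9 77.8] med z 135.84 [136.82978066 138.49913042]
w17 {112: 8, 113: 8, 114: 19, 115: 8, 116: 10, 117: 7, 118: 23, 119: 69, 120: 120, 121: 34, 122: 8, 123: 16, 124: 25, 125: 100, 126: 232, 127: 194, 128: 75, 129: 70, 130: 76, 131: 73, 132: 101, 133: 172, 134: 221, 135: 364, 136: 474, 137: 324, 138: 135, 139: 50, 140: 33, 141: 32, 142: 30, 143: 41, 144: 28}
 x pct [-10.6   0.4  11.3] y [45.9 77.8] med z 135.27 [136.41943244 138.11794366]
w18 {112: 9, 113: 13, 114: 15, 115: 10, 116: 12, 117: 13, 118: 12, 119: 73, 120: 135, 121: 45, 122: 8, 123: 19, 124: 26, 125: 115, 126: 213, 127: 192, 128: 88, 129: 69, 130: 69, 131: 117, 132: 123, 133: 166, 134: 261, 135: 399, 136: 494, 137: 318, 138: 118, 139: 54, 140: 37, 141: 40, 142: 41, 143: 34, 144: 40}
 x pct [-9.6  1.4 12.7] y [46.  77.8] med z 135.13 [136.31376868 138.18628704]
```

The clip has stayed home: its pin is at z≈136 in every view and the pads are only sliding on the handles. I'll keep opening while pressing.

```bash
python3 -m creep '[{"grip":4.8,"dp":[0.1,0,0],"rotation":[0,0,0]},{"grip":5.1,"dp":[0.2,0,0],"rotation":[0,0,0]},{"grip":5.4,"dp":[0.3,0,0],"rotation":[0,0,0]},{"grip":5.6,"dp":[0.35,0,0],"rotation":[0,0,0]}]'
python3 -c "
from h import *
from workcell import bot
s=bot.read_state();print(w2b(s['tool_pos']),B.T@s['wrist_force'])
snap('wrist','w19')
"; python3 pin.py w19
```

```text
time: 15.93
tool_pos: [0.5775, 0.0725, 0.181]
tcp_rot: [1.33, 0.922, -0.723]
wrist_force: [-6.4, -0.6, 9.9]
width: 0.653
[  0.3  62.8 166.2] [-0.88458685  0.34728024 11.71550299]
w19 {112: 11, 113: 19, 114: 9, 115: 26, 116: 10, 117: 19, 118: 18, 119: 84, 120: 127, 121: 37, 122: 9, 123: 17, 124: 32, 125: 123, 126: 342, 127: 136, 128: 91, 129: 93, 130: 97, 131: 88, 132: 149, 133: 222, 134: 290, 135: 452, 136: 509, 137: 337, 138: 107, 139: 61, 140: 50, 141: 43, 142: 64, 143: 38, 144: 62}
 x pct [-11.6   0.5  12.2] y [46.2 78. ] med z 135.05 [136.24296521 138.35316768]
```

View pics/w19.png

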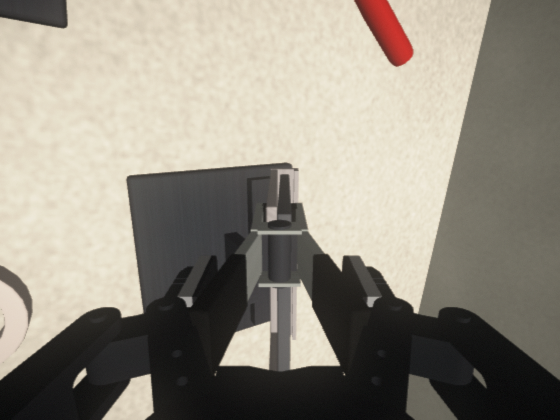

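```bash
python3 -m creep '[{"grip":6,"dp":[0.1,0,0],"rotation":[0,0,0]},{"grip":6.4,"dp":[0.15,0,0],"rotation":[0,0,0]},{"grip":6.8,"dp":[0.15,0,0],"rotation":[0,0,0]},{"grip":7.2,"dp":[0.15,0,0],"rotation":[0,0,0]}]'
python3 -c "
from h import *
from workcell import bot
s=bot.read_state();print(w2b(s['tool_pos']),B.T@s['wrist_force'])
snap('wrist','w20')
"; python3 pin.py w20
```

```text
time: 16.32
tool_pos: [0.5773, 0.0725, 0.1778]
tcp_rot: [1.329, 0.924, -0.725]
wrist_force: [0.8, 0.4, -0.2]
width: 0.842
[ -1.5  62.9 163.5] [ 0.64040953  0.29527523 -0.5211932 ]
w20 {112: 15, 113: 9, 114: 21, 115: 19, 116: 11, 117: 12, 118: 16, 119: 71, 120: 132, 121: 53, 122: 11, 123: 7, 124: 32, 125: 139, 126: 334, 127: 164, 128: 87, 129: 88, 130: 104, 131: 116, 132: 154, 133: 209, 134: 315, 135: 473, 136: 487, 137: 368, 138: 123, 139: 55, 140: 54, 141: 49, 142: 61, 143: 58, 144: 34}
 x pct [-11.9   0.1  12. ] y [46.2 77.9] med z 135.0 [136.24556381 138.24136799]
```

View pics/w20.png

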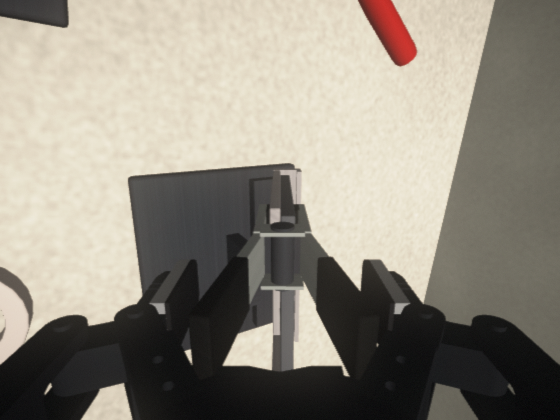

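The clip is free (force ≈0) and has not moved. I'll open fully, centre and retract along the slope.

```bash
python3 -m creep '[{"grip":8.5,"dp":[0,0.2,0],"rotation":[0,0,0]},{"grip":8.5,"dp":[0,0.25,0],"rotation":[0,0,0]},{"grip":8.5,"dp":[-1,0.25,0],"rotation":[0,0,0]},{"grip":8.5,"dp":[-3,0.25,0],"rotation":[0,0,0]},{"grip":8.5,"dp":[-5,0.25,0],"rotation":[0,0,0]}]'
python3 -m creep '[{"grip":8.5,"dp":[-3,0,0],"rotation":[0,0,0]},{"grip":8.5,"dp":[-6,0,0],"rotation":[0,0,0]},{"grip":8.5,"dp":[-8,0,0],"rotation":[0,0,0]},{"grip":8.5,"dp":[-8,0,0],"rotation":[0,0,0]},{"grip":8.5,"dp":[-8,0,0],"rotation":[0,0,0]}]'
python3 -c "
from h import *
snap('wrist','w21');snap('scene','s21')
c=load('s21.npz')['p'][150:310,170:330];cv2.imwrite('pics/s21c.png',cv2.resize(c[:,:,::-1],None,fx=3.7,fy=3.7,interpolation=cv2.INTER_CUBIC))
w=load('w21.npz');W=cloud(w).reshape(-1,3);W=W[np.isfinite(W[:,0])];L=(W-O)@B*1000
p=L[(L[:,0]>-15)&(L[:,0]<18)&(abs(L[:,1]-61)<20)&(L[:,2]>124)&(L[:,2]<150)]
print('pin',np.percentile(p,[3,50,97],axis=0).round(1))
h=L[(abs(L[:,0]-1)<45)&(abs(L[:,1]-61)<20)&(L[:,2]>190)&(L[:,2]<215)];print('handle top',len(h),np.percentile(h,[2,50,98],axis=0).round(1))
"; python3 chk.py w21.npz;python3 pin.py w21
```

```text
time: 16.78
tool_pos: [0.5552, 0.0694, 0.2236]
tcp_rot: [1.329, 0.924, -0.725]
wrist_force: [-0.2, 0.1, -0.4]
width: 0.995
time: 17.2
tool_pos: [0.5187, 0.0639, 0.2967]
tcp_rot: [1.331, 0.919, -0.72]
wrist_force: [-0.2, -0.2, 0.0]
width: 0.99
pin [[-13.3  46.3 125.6]
 [ -0.4  62.3 135.2]
 [ 13.2  77.4 147.9]]
handle top 1114 [[-29.   49.2 190.9]
 [-20.3  62.7 202.8]
 [ 28.5  74.2 204.7]]
plate top x [-0.69355126  5.02471404  9.47837061] y [80.14531432] z [118.30205484 120.69704001 127.38351542]
ear top x [-9.70268613 -7.04601725 -2.37212844] y [47.6209865  84.21163573] z [119.19467111 125.94423829 127.54128865]
w21 {112: 5, 113: 6, 114: 1, 115: 1, 116: 3, 117: 3, 118: 6, 119: 22, 120: 41, 121: 20, 122: 1, 123: 1, 124: 10, 125: 55, 126: 106, 127: 63, 128: 17, 129: 15, 130: 47, 131: 50, 132: 36, 133: 55, 134: 116, 135: 160, 136: 140, 137: 122, 138: 34, 139: 17, 140: 19, 141: 17, 142: 10, 143: 17, 144: 13}
 x pct [-11.7   0.4  11.8] y [45.7 77.9] med z 134.95 [136.10767776 138.05376986]
```

View pics/w21.png

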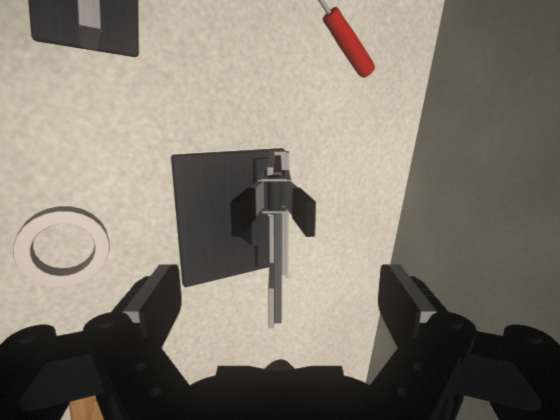

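View pics/s21c.png

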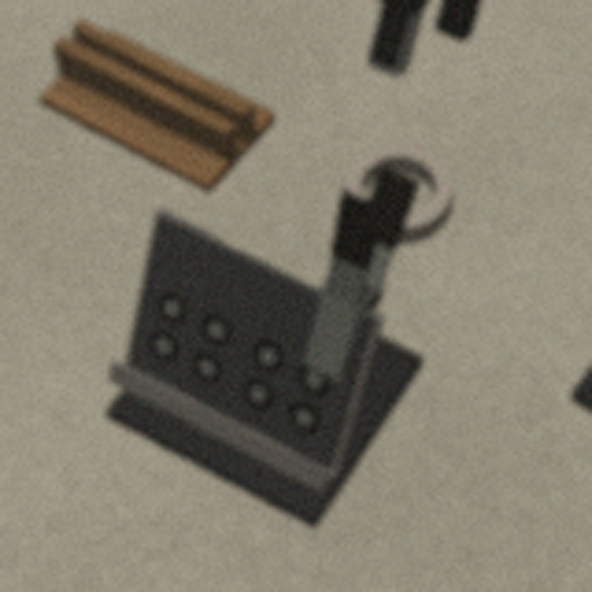

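The clip's handle tops are at board z≈204.7, so the throat is at ≈119.7. Its handles are symmetric about x≈0, and the plate is flush. I'm handing it in.

```bash
python3 -c "
from workcell import bot
print(bot.finish_job())"
```

```text
the job is handed in; nothing more can be done
None
```

The plate is on the ledge of the stand, flat against the board, and the clip holds board and plate together on the left (+y) ear. I handed the job in at about 17.3 s of the 64 s allowed; the hand-in reports no verdict.

**What I did:** I pulled the plate out of its slot, lowered it along the slope until it touched the ledge, and let go. Then I squeezed the clip fully open, lifted it about 15 cm off the rail and pushed it down the slope until its throat met the edge (about 18 N). I opened the fingers while still pressing, then backed away along the slope.

**Last checks, in board axes:**

| What | Measured | Allowed |
|---|---|---|
| Plate top edge | z about 120.5 mm, level with the ear tops | – |
| Plate centre sideways (from its side edge) | within about 1 mm | within 20 mm |
| Clip throat (from the handle tops) | z about 119.7 mm | 115 to 127 mm |

- **Clip line:** handle tops and pin are both centred near x = 0, so it is in line with the slope. The handles are about 58 mm apart at the top, which puts the jaw near joint 0.
- **Contact:** the wrist force was about 0 after retreating. I never touched the tape, screwdriver or cup.

**Not confirmed or not agreeing:**
- The clip's grip on plate and board could not be measured directly.
- The top camera disagreed with the other views by about 4 mm in x, so I relied on the wrist and scene cameras and on contact.
- The last automatic check of the ear and plate edges was contaminated by the clip (ear top read 126 mm), so I used the earlier clean reading.

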